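Take the latched air-filter cartridge out for washing

TASK

Shut off the air first by pushing the toggle lever on the valve block all the way over to its other side. Then push the filter cartridge down into its sloping housing until the latch lets go and it springs out, turn it by its flat handle until the handle lines up with the slot in the guard plate, and draw it out. Stand the cartridge upright, handle up, in the shallow tray and let go, leaving everything else where it stands.

Things in the scene. Friction and masses are not known exactly. Their poses are not given: they have to be found in the camera images.
- filter_head: Fixed filter housing: a grey 72 x 72 x 112 mm block on a dark 150 x 120 x 8 mm foot plate, leaning so that its bore opens up and towards the robot side. Origin: centre of the underside of the foot plate, on the table; x points to the back, z up. The bore axis lies in the housing's x-z plane, 30 degrees from vertical, leaning to -x.
- guard: Fixed 84 x 84 x 8 mm steel guard plate over the bore. Origin: centre of its upper face, on the bore axis, 135 mm above the table. z points out along the bore axis (30 degrees from vertical, leaning to the housing's -x), x up the slope of the plate. Opening: a 40 x 40 mm square in the middle plus a slot 22 mm wide along x, reaching 30 mm either side of the axis.
- slot (a point): Point in the guard's slot, 25 mm from the plate's centre along the guard's x. The cartridge's lugs pass the plate only when the cartridge's x lies along the guard's x within about 12 degrees.
- cartridge: Loose filter cartridge, 132 mm long, 0.2 to 0.4 kg. Origin: centre of its foot's underside; z runs along it to the handle, x along lugs and handle. Foot 36 mm across (z 0 to 12 mm), neck 14 mm across (to 30), body 36 mm across (to 92), flat handle on top. Latched at the start with its origin at guard z = -78 mm and its x 60 degrees clockwise, seen from outside, from the guard's x.
- handle (a point): Middle of the cartridge's flat black handle, at cartridge z = 112 mm. The handle is 60 mm long along x, 12 mm thick along y, 40 mm high (z 92 to 132 mm). Latched, it stands 14 to 54 mm above the guard plate. Turn it 60 degrees anticlockwise, seen from outside, to line it up with the slot; then it draws out along the bore axis.
- lugs (a point): Centre of the cartridge's two lugs, at cartridge z = 44 mm: a bar along x, 54 mm over its ends, 10 mm wide, 12 mm high. After release they meet the guard plate from below until the cartridge is turned.
- foot (a point): Centre of the foot's underside (the cartridge's origin). A spring under it pushes out with about 10 N. Pushed in more than 4 mm (stop at 8 mm, 12 N) the latch lets go; eased back, the cartridge springs out to 20 mm above its latched place. It slides with 2 mm of play and is clear of the plate when this point is above guard z = 0.
- latch (a joint): Steel latch tongue that stands out sideways (housing +y side) low on the block: about 0 m locked, 0.013 m sprung out and released. It moves by itself and is not handled.
- valve: Fixed dark steel shut-off valve block, 110 x 70 x 30 mm, with brass pipe stubs on its y sides and a 70 x 50 x 25 mm grey lever base on top. Origin: centre of its underside, on the table. The lever swings about the valve's y axis, 52 mm above the table.
- lever (a joint): Toggle lever, 90 mm from pivot to ball centre: at 0 rad (open) it leans 0.5 rad from vertical to the valve's -x side, at 1.0 rad (shut, stop) 0.5 rad to its +x side. It stays where it is left and moves under 1 to 2 N. Shut means above 0.85 rad.
- lever_tip (a point): Centre of the black 26 mm ball at the end of the lever.
- tray: Fixed shallow grey tray, 200 x 150 x 28 mm (x, y, z), walls and floor 5 mm thick. Origin: centre of its underside, on the table. A jar stands in its +x half; the -x half is free.
- jar: White jar with a metal cap, 48 mm across, 65 mm tall, standing in the tray. Origin: centre of its base. Leave it.
- bowl: Terracotta bowl, 110 mm across, 45 mm high. Origin: centre of its base. Leave it.
- mould: Round plaster mould, 90 mm across, 50 mm high. Origin: centre of its base. Leave it.
- mould2: Second round plaster mould, same size, with a rectangular clay face. Origin: centre of its base. Leave it.
- pot: Terracotta pot, 100 mm across, 100 mm high. Origin: centre of its base. Leave it.
- block: Fired brick block, 120 x 70 x 50 mm. Origin: centre of its base. Leave it.
There are look-alikes about, which are no part of the job. There is more than one size of the cartridge; the one meant has the size given above.

How it is judged:
On the way, in this order (a step that is already met when the one before it is completed fails the run):
1. the valve lever is pushed over to shut while the cartridge is still latched (value of joint lever above 0.85 rad and value of joint latch below 0.005 m), for 0.1 s.
2. the latch has let go and the cartridge has sprung out at least 12 mm, still inside the housing (value of joint lever above 0.85 rad and value of joint latch above 0.008 m and z of cartridge in the frame of guard between -0.066 and -0.02 m).
3. the cartridge is drawn clear of the guard plate (value of joint lever above 0.85 rad and z of cartridge in the frame of guard above 0.003 m).
At the end, for the whole second after the job is handed in: The lever is above 0.85 rad; the cartridge stands on its foot in the tray, upright within 0.12 rad, its foot on the tray floor (origin 1 to 10 mm above the tray's underside) and its origin inside the tray (within 80 mm in x and 55 mm in y of the tray's centre), released and at rest (value of joint lever above 0.85 rad and angle between cartridge's own z axis and vertical below 0.12 rad and z of cartridge in the frame of tray between 0.001 and 0.01 m and x of cartridge in the frame of tray between -0.08 and 0.08 m and y of cartridge in the frame of tray between -0.055 and 0.055 m and linear speed of cartridge below 0.02 m/s and angular speed of cartridge below 0.15 rad/s); the robot touches nothing.
It fails at once if the jar, bowl, a mould, the pot or the brick block is moved by more than 40 mm (distance of any of jar, bowl, mould, mould2, pot, block from where it was at the start of the episode above 0.04 m).
It fails at once if the jar or the pot is tipped (angle between any of jar, pot's own z axis and vertical above 0.5 rad).
It also fails if it takes over 58 s, if anything falls off the work surface, if the arm or the gripper's body presses on something with over 40 N, if the wrist force passes 120 N, or if a joint passes its speed limit or range.

ROBOT

A 6-joint arm with a two-finger parallel gripper is mounted at the origin on the work surface. World frame = base frame: x ahead of the robot, y to its left, z up, the work surface at z = 0. Lengths are in m, angles in rad, forces in N, time in s.
With the tool pointing down it reaches from about 0.375 to 0.9 m from the base axis. Payload 3.1 kg.
Tool frame: the origin (TCP) lies midway between the tips of the shut fingers; the grasp point (between the pads) lies 19 mm behind it (manip.hold_point_z is the distance from the TCP to the grasp point, in m); x points along the fingers, y is the direction in which the jaws open and shut, and the axes are right-handed (so a half turn about x gives the same grasp; the last joint's range is limited). The gripper opens to 85 mm and grips with 20 to 120 N. Pads are 22 mm wide; open, the fingers measure 114 mm over their backs; the gripper's body (76 mm by 85 mm) begins 54 mm behind the grasp point. The pads swing forward as they close: fully open they stand 13 mm farther back than shut.
Start: joints at [-1.518, 0.527, 1.433, -0, 1.181, -0.178], TCP at [0.143, -0.608, 0.231] pointing down, gripper open.
Joint ranges: [-3.08, 3.08], [-0.75, 2.2], [0.22, 2.44], [-1.43, 4.57], [0, 2.65], [-2.85, 2.85]. Speed limits (rad/s): [2.79, 2.79, 3.14, 3.14, 3.14, 3.14].

INTERFACE

Orientations are given as a unit quaternion [x, y, z, w].
In Python, from station import manip, snapshot gives the robot as it stands.
- The arm moves only by the tool play_rows, never from a script. Its argument "series" is a list of rows, each a list of 4 numbers: the shift along the tool's x, y, z in m, then the turn about the tool's x in degrees. In form: [[tx, ty, tz, spin], ...]. A call has 1 to 20 rows; each row is the pose to reach, as a shift and turn from the pose measured when the call began, along the tool's axes at that moment; what a row does not reach only later rows make up. A row lasts 1/10 s, in which the tool goes at most 50 mm and 8.59 degrees, less where a joint would pass 70% of its speed; a pose out of reach is approached as far as the arm can. A call with a gripper value outside its range is refused whole. "claw" is the opening in per cent of the stroke, from 0 (shut) to 100 (fully open), set as the call begins (left out, the last holds). The fingers move at their own pace and stop on an object; "force" is the grip in N (left out, the last holds). Time passes only in rows, so rows that repeat a pose let the fingers close. It gives the time, the measured TCP pose, the force and the opening at its end, in the units of the state.
- manip.sense(): the state, without advancing time (a new reading comes with each control period).
- snapshot(name): name is "side" or "top"; returns a dict with "image" (480x640x3 uint8, blue, green, red), "depth" (480x640 float32, m along the optical axis (not along the pixel's ray), 0 where there is no reading), "fov_y" (degrees; the focal length in pixels is half the picture's height over the tangent of half this angle, whatever the lens; pixels are square), "cx", "cy" (the principal point, pixels), "dist" ([k1, k2, p1, p2, k3] as OpenCV has them; the pictures are not rectified), "R" (3x3) and "t" (3): a world point X has camera coordinates R X + t. Camera axes: x right, y down, z forward; pixel columns grow to the right and rows downward; lengths in m; the calibration is good to about 2 mm. A picture is of the moment at which its call begins.
- manip.sign_off(): hands the job in, once; it reports no verdict.
The state is a dict: "t": time; "q": joint angles; "qd": joint speeds; "tau": joint torques, N m; "tcp_pos": TCP position; "tool_rot": TCP orientation; "force": force on the tool from outside, world axes, zero at the start; "ft_torque": the same for the moment, N m; "finger_gap": opening from 0.0 (shut) to 1.0 (fully open).
Only numpy, scipy, OpenCV 4.12 (cv2) and the standard library are available. Lean on these libraries where they do the work, as an engineer would, in place of code of your own. Each camera call takes 0.05 s, during which the arm holds its last target.

## Working session

There is one attempt and no reset: what is moved stays moved. The work goes in short steps, Python scripts to look and compute and a tool call to move; the robot and the scene stay as the last step left them, time stands still between calls to the robot, and variables do not carry over. Pictures are saved under pics/ and viewed, and the job is handed in when it is done.

Besides the shell and the picture viewer there is one more tool, called by a JSON object that holds its "op" and its "data", one argument or row to a line. play_rows: Moves the arm, as the interface text tells. Its arguments: {"type":"object","properties":{"series":{"type":"array","items":{"type":"array","items":{"type":"number"}}},"claw":{"type":"number"},"force":{"type":"number"}},"required":["series"]}

```bash
ls; mkdir -p pics
python3 - <<'E'
from station import manip,snapshot
import cv2,numpy as np
print(manip.sense())
for n in("side","top"):
    s=snapshot(n); cv2.imwrite(f"pics/{n}0.png",s["image"]); np.savez(f"{n}0.npz",**s)
    print(n,s["fov_y"],s["cx"],s["cy"],s["dist"],s["R"],s["t"])
E
```

```text
pics
{'t': 0.0, 'q': array([-1.51853962e+00,  5.28476973e-01,  1.43391268e+00,  1.52257532e-06,
        1.18138710e+00, -1.78493882e-01]), 'qd': array([ 0.00150489, -0.00074217,  0.00279748, -0.00232446, -0.00090692,
       -0.00247331]), 'tau': array([-7.54686589e-04, -4.42346692e+01, -1.78023022e+01, -2.27366941e-04,
        8.46280775e-03, -2.73363003e-05]), 'tcp_pos': array([ 0.14293736, -0.60769762,  0.23032368]), 'tool_rot': array([ 0.7024545 ,  0.08217215, -0.70235609,  0.0806309 ]), 'force': array([-0.40892365, -0.76319354,  0.21619447]), 'ft_torque': array([-0.00505766, -0.01382919,  0.04361654]), 'finger_gap': 0.9995597705075273}
side 56.167586334268776 317.0395732055239 234.1634464224461 [-0.04385088  0.          0.          0.          0.        ] [[-0.94244378 -0.3342794  -0.00755072]
 [-0.2233257   0.64611432 -0.72983691]
 [ 0.24884807 -0.68614399 -0.6835796 ]] [0.53755607 0.23435466 0.90099907]
top 44.76644479969474 314.18981335125204 233.42180297011913 [-0.18021906  0.          0.          0.          0.        ] [[ 0.01087122 -0.99982319  0.01534267]
 [-0.99654023 -0.01209732 -0.08222665]
 [ 0.08239772 -0.01439569 -0.99649555]] [-0.01326724  0.61604846  1.28689986]
```

View pics/side0.png

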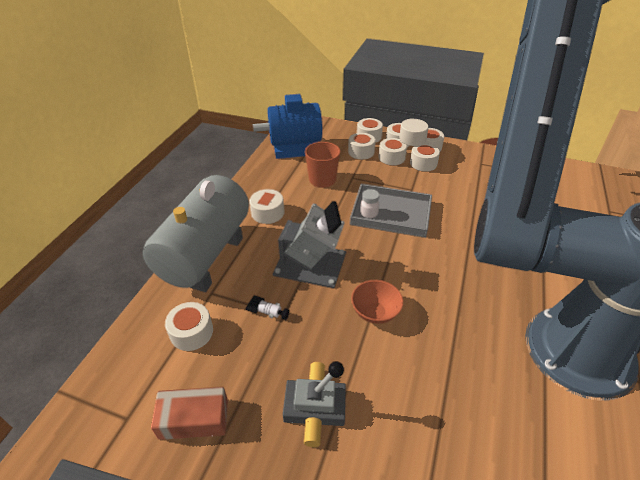

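View pics/top0.png

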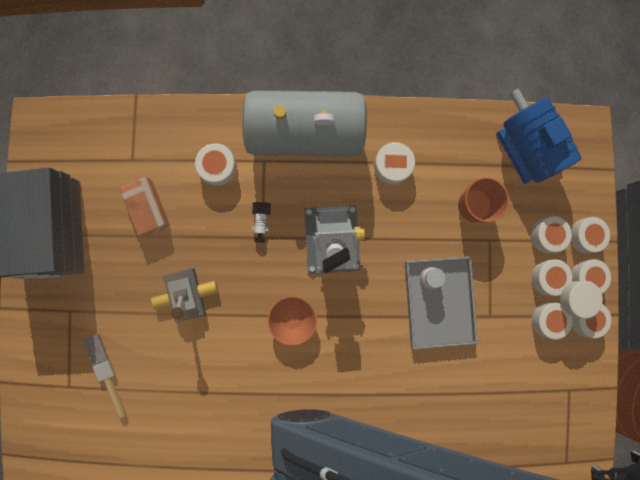

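The side view shows the valve at about (315,400) with the ball at (336,369), the housing at (312,250) with the black handle at (331,217), and the tray at (392,210). A small look-alike cartridge lies at (268,308). The top view agrees: valve (183,293), housing (333,240), tray (440,302). I'll enlarge the key areas next.

```bash
cat > h.py <<'E'
import numpy as np,cv2
def load(f):
    s=dict(np.load(f)); return s
def K(s):
    f=240/np.tan(np.radians(float(s["fov_y"]))/2); return np.array([[f,0,float(s["cx"])],[0,f,float(s["cy"])],[0,0,1]])
def rays(s,px):
    p=cv2.undistortPoints(np.array(px,float).reshape(-1,1,2),K(s),s["dist"]).reshape(-1,2)
    d=np.c_[p,np.ones(len(p))]@s["R"]; o=-s["R"].T@s["t"]; return o,d
def plane(s,px,z):
    o,d=rays(s,px); return o+d*((z-o[2])/d[:,2])[:,None]
def cloud(s):
    v,u=np.mgrid[0:480,0:640]; o,d=rays(s,np.c_[u.ravel(),v.ravel()])
    P=o+d*s["depth"].ravel()[:,None]; P[s["depth"].ravel()==0]=np.nan
    return P.reshape(480,640,3)
def proj(s,X):
    r,_=cv2.Rodrigues(s["R"]); return cv2.projectPoints(np.array(X,float).reshape(-1,1,3),r,s["t"],K(s),s["dist"])[0].reshape(-1,2)
def tri(s1,p1,s2,p2):
    o1,d1=rays(s1,[p1]);o2,d2=rays(s2,[p2]);d1=d1[0];d2=d2[0]
    a=np.linalg.lstsq(np.c_[d1,-d2],o2-o1,rcond=None)[0]
    A=o1+a[0]*d1;B=o2+a[1]*d2; return (A+B)/2,np.linalg.norm(A-B)
E
python3 - <<'E'
from h import *
t=load("top0.npz");s=load("side0.npz")
def crop(s,x,y,w,h):return cv2.resize(s["image"][y:y+h,x:x+w],(400,300),interpolation=cv2.INTER_CUBIC)
a=np.hstack([crop(t,285,195,100,75),crop(s,260,195,107,80)])
b=np.hstack([crop(t,135,255,100,75),crop(s,265,345,107,80)])
cv2.imwrite("pics/c1.png",np.vstack([a,b]))
C=cloud(t)
for n,p in dict(ball=(178,305),handle=(336,261),jar=(432,277),table=(250,400),pot=(486,200),bowl=(292,322),trayfl=(440,325),valvetop=(190,280)).items():print(n,C[p[1],p[0]].round(3))
E
```

```text
ball [0.454 0.28  0.109]
handle [ 0.549 -0.048  0.18 ]
jar [ 0.52  -0.265  0.067]
table [0.236 0.136 0.   ]
pot [ 0.702 -0.41   0.003]
bowl [0.416 0.042 0.005]
trayfl [ 0.41  -0.299  0.001]
valvetop [0.508 0.27  0.035]
```

View pics/c1.png

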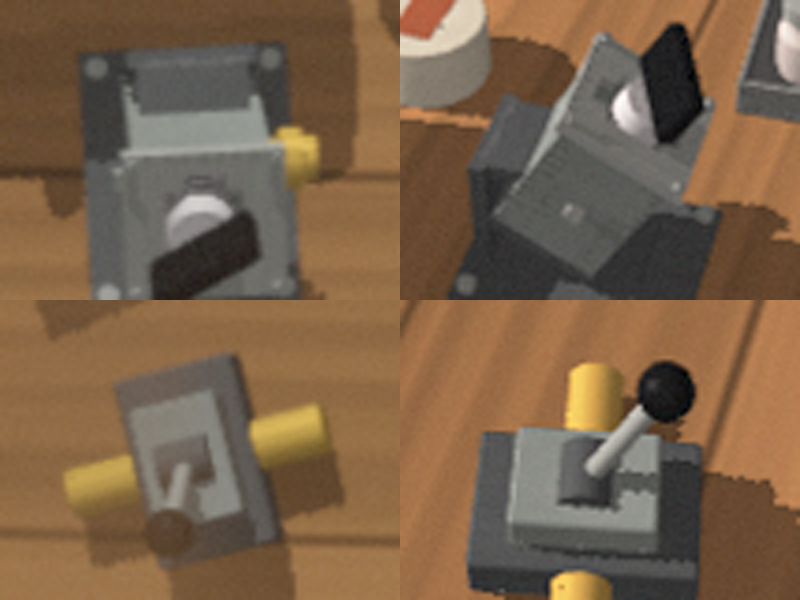

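The crops show the guard plate with the handle rotated in it and a white body beneath. The handle size fits the full-size cartridge. The lever leans towards the robot. Next I'll measure the geometry.

```bash
cat > m.py <<'E'
from h import *
t=load("top0.npz");s=load("side0.npz");Ct=cloud(t);Cs=cloud(s)
def box(C,lo,hi):
    return np.all((C>lo)&(C<hi),axis=2)
# ball
for n,C,S in(("t",Ct,t),("s",Cs,s)):
    g=S["image"].max(2)
    m=box(C,[.40,.22,.105],[.6,.34,.17]); P=C[m]
    if len(P)<6: print(n,len(P)); continue
    A=np.c_[2*P,np.ones(len(P))];x=np.linalg.lstsq(A,(P**2).sum(1),rcond=None)[0]
    print("ball",n,len(P),x[:3].round(4),"r",np.sqrt(x[3]+x[:3]@x[:3]).round(4), P.mean(0).round(4))
# valve: block top z~.03, base top z~.055
for nm,lo,hi in(("blk",.024,.036),("base",.048,.062)):
    m=box(Ct,[.40,.2,lo],[.6,.36,hi]); P=Ct[m]
    r=cv2.minAreaRect(P[:,:2].astype(np.float32)); print(nm,len(P),r)
# whole valve silhouette minus pipes: 
# tray
m=box(Ct,[.30,-.42,.018],[.62,-.2,.040]);P=Ct[m];print("tray",len(P),cv2.minAreaRect(P[:,:2].astype(np.float32)))
# foot plate
m=box(Ct,[.5,-.15,.004],[.8,.1,.014]);P=Ct[m];r=cv2.minAreaRect(P[:,:2].astype(np.float32));print("foot",len(P),r)
# guard plane
for n,C in(("t",Ct),("s",Cs)):
    m=box(C,[.5,-.12,.11],[.7,.06,.165]);P=C[m]
    best=None;rng=np.random.default_rng(0)
    for _ in range(400):
        a=P[rng.choice(len(P),3,replace=False)];q=np.cross(a[1]-a[0],a[2]-a[0])
        if np.linalg.norm(q)<1e-6: continue
        q/=np.linalg.norm(q);q*=np.sign(q[2]) or 1
        i=abs((P-a[0])@q)<.002
        if best is None or i.sum()>best.sum():best=i
    Q=P[best];c=Q.mean(0);q=np.linalg.svd(Q-c)[2][2];q*=np.sign(q[2])
    print("guard",n,len(Q),c.round(4),q.round(4),"tilt",np.degrees(np.arccos(q[2])).round(2),"az",np.degrees(np.arctan2(-q[1],-q[0])).round(2))
    ux=np.cross([0,0,1],q);ux/=np.linalg.norm(ux);uy=np.cross(q,ux)
    r=cv2.minAreaRect(np.c_[(Q-c)@ux,(Q-c)@uy].astype(np.float32));print(r, (c+r[0][0]*ux+r[0][1]*uy).round(4))
E
python3 m.py
```

```text
ball t 130 [0.441  0.2787 0.1266] r 0.019 [0.4404 0.2755 0.1394]
ball s 243 [0.4407 0.2762 0.1269] r 0.0186 [0.4394 0.2831 0.137 ]
blk 973 ((0.4728999137878418, 0.2866382598876953), (0.1209046021103859, 0.12347441911697388), 62.663143157958984)
base 549 ((0.4748283326625824, 0.28544795513153076), (0.07105088979005814, 0.050386056303977966), 16.17392921447754)
tray 851 ((0.46246016025543213, -0.29708874225616455), (0.2000831514596939, 0.15320974588394165), 4.555062770843506)
foot 1090 ((0.6497491598129272, -0.024246804416179657), (0.29854005575180054, 0.2485082745552063), 0.14061595499515533)
guard t 602 [ 0.5792 -0.0495  0.1385] [-0.4788 -0.0348  0.8772] tilt 28.69 az 4.15
((2.078339457511902e-05, -0.008679613471031189), (0.08557482063770294, 0.08382822573184967), 89.72541809082031) [ 0.5716 -0.0501  0.1343]
guard s 545 [ 0.5726 -0.0364  0.1348] [-0.4923 -0.0314  0.8699] tilt 29.56 az 3.65
((0.009962957352399826, -0.004718553274869919), (0.08434390276670456, 0.08663732558488846), 89.26780700683594) [ 0.5691 -0.0466  0.1325]
```

```bash
cat >> h.py <<'E'
def rows(st,targets):
    """world targets [x,y,z,az_of_jaw_deg] -> rows in tool axes"""
    from scipy.spatial.transform import Rotation as Ro
    M=Ro.from_quat(st["tool_rot"]).as_matrix(); y=M[:,1]; az=np.degrees(np.arctan2(y[1],y[0]))
    out=[]
    for T in targets:
        d=M.T@(np.array(T[:3])-st["tcp_pos"]); sp=-((T[3]-az+180)%360-180)
        out.append([round(float(v),4) for v in d]+[round(float(sp),1)])
    return out,az
E
python3 - <<'E'
from h import *
from station import manip
t=load("top0.npz");s=load("side0.npz")
b=np.array([(96,67),(270,58),(108,292),(283,285)])/4+[285,195]
P=plane(t,b-0.375,.009)[:,:2];print(P.round(4))
c=P.mean(0);print("c",c,np.degrees([np.arctan2(*(P[0]-P[2])[::-1]),np.arctan2(*(P[1]-P[3])[::-1]),np.arctan2(*(P[0]-P[1])[::-1])-np.pi/2]))
st=manip.sense()
for r in rows(st,[[.40,-.40,.24,-77],[.44,-.15,.24,-77],[.42,.1,.24,-77],[.39,.262,.24,-74],[.39,.262,.112,-74]])[0]:print(r)
E
```

```text
[[ 0.668   0.0069]
 [ 0.6745 -0.0928]
 [ 0.5395 -0.0014]
 [ 0.5446 -0.101 ]]
c [ 0.60663563 -0.04708138] [3.69957731 3.59093477 3.73304842]
[-0.0092, -0.1435, -0.2977, 0.2]
[-0.0087, -0.3777, -0.3939, 0.2]
[-0.0082, -0.6256, -0.4316, 0.2]
[-0.0079, -0.7902, -0.4394, -2.8]
[0.1201, -0.79, -0.4394, -2.8]
```

{"op": "play_rows", "data": {
  "series": [
    [-0.009,-0.07,-0.15,0],
    [-0.009,-0.144,-0.298,0],
    [-0.009,-0.144,-0.298,0],
    [-0.009,-0.144,-0.298,0],
    [-0.009,-0.144,-0.298,0],
    [-0.009,-0.144,-0.298,0],
    [-0.009,-0.144,-0.298,0],
    [-0.009,-0.378,-0.394,0],
    [-0.009,-0.378,-0.394,0],
    [-0.009,-0.378,-0.394,0],
    [-0.009,-0.378,-0.394,0],
    [-0.009,-0.378,-0.394,0],
    [-0.009,-0.378,-0.394,0],
    [-0.009,-0.626,-0.432,0],
    [-0.009,-0.626,-0.432,0],
    [-0.009,-0.626,-0.432,0],
    [-0.009,-0.626,-0.432,0],
    [-0.009,-0.626,-0.432,0],
    [-0.009,-0.626,-0.432,0],
    [-0.009,-0.626,-0.432,0]
  ],
  "claw": 0,
  "force": 20
}}

```text
t: 2.1
tcp_pos: [0.4202, 0.1011, 0.2407]
tool_rot: [0.702, 0.083, -0.702, 0.082]
force: [0.3, -0.2, 0.3]
finger_gap: 0.002
```

Run:
```python
from h import *
from station import manip
st=manip.sense();print(st["tcp_pos"],st["q"].round(3))
r,az=rows(st,[[.392,.261,.24,-74],[.392,.261,.112,-74],[.42,.269,.112,-74],[.497,.2915,.112,-74]]);print(az);[print(x) for x in r]
```

```text
[0.42024399 0.10108716 0.24068079] [-0.025  0.254  1.881  0.002  1.006  1.311]
-76.57229413480195
[0.0009, -0.1621, -0.0097, -2.6]
[0.1289, -0.1619, -0.0096, -2.6]
[0.1289, -0.1632, -0.0387, -2.6]
[0.1289, -0.1672, -0.1188, -2.6]
```

{"op": "play_rows", "data": {
  "series": [
    [0.0,-0.162,-0.01,-2.6],
    [0.0,-0.162,-0.01,-2.6],
    [0.0,-0.162,-0.01,-2.6],
    [0.0,-0.162,-0.01,-2.6],
    [0.129,-0.162,-0.01,-2.6],
    [0.129,-0.162,-0.01,-2.6],
    [0.129,-0.162,-0.01,-2.6],
    [0.129,-0.162,-0.01,-2.6],
    [0.129,-0.1625,-0.025,-2.6],
    [0.129,-0.163,-0.04,-2.6],
    [0.129,-0.1635,-0.05,-2.6],
    [0.129,-0.164,-0.06,-2.6],
    [0.129,-0.1645,-0.07,-2.6],
    [0.129,-0.165,-0.08,-2.6],
    [0.129,-0.1655,-0.09,-2.6],
    [0.129,-0.166,-0.1,-2.6],
    [0.129,-0.1665,-0.105,-2.6],
    [0.129,-0.167,-0.11,-2.6],
    [0.129,-0.167,-0.112,-2.6],
    [0.129,-0.167,-0.112,-2.6]
  ]
}}

```text
t: 4.1
tcp_pos: [0.4907, 0.2899, 0.1119]
tool_rot: [0.7, 0.099, -0.7, 0.098]
force: [0.2, -0.2, -0.3]
finger_gap: -0.001
```

Run:
```python
from h import *
from station import manip,snapshot
st=manip.sense();print(st["tcp_pos"],st["force"])
s=snapshot("side");np.savez("side1.npz",**s);cv2.imwrite("pics/s1.png",cv2.resize(s["image"][300:460,220:430],(787,600)))
```

```text
[0.4906644  0.28986155 0.11190047] [ 0.17717241 -0.16572196 -0.28924618]
```

View pics/s1.png

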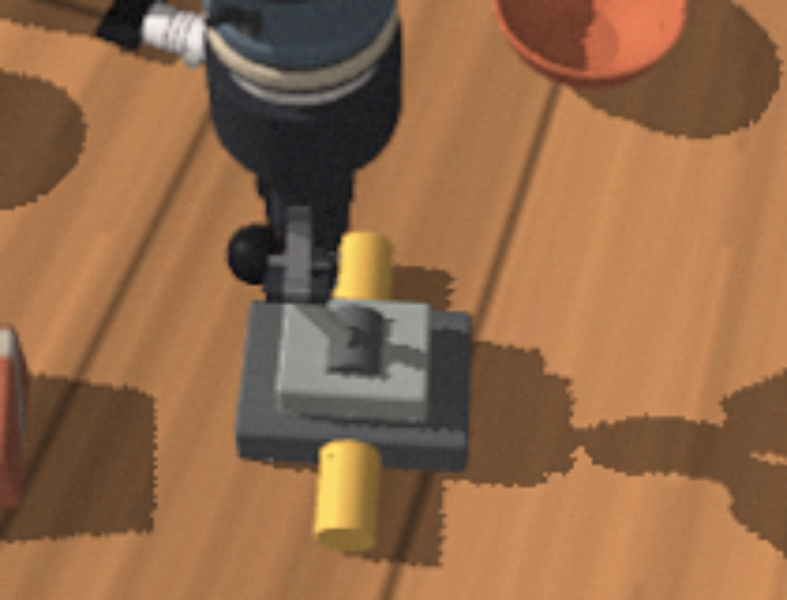

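The lever has gone over: the ball is now at crop (250,252), left of the pivot. There is no stop force yet, so I'll push a little further.

{"op": "play_rows", "data": {
  "series": [
    [0,0,-0.004,0],
    [0,0,-0.008,0],
    [0,0,-0.011,0],
    [0,0,-0.013,0],
    [0,0,-0.013,0]
  ]
}}

```text
t: 4.65
tcp_pos: [0.4925, 0.2905, 0.1112]
tool_rot: [-0.692, -0.098, 0.708, -0.1]
force: [-17.0, -6.0, 12.3]
finger_gap: -0.0
```

Run:
```python
from h import *
from station import manip,snapshot
st=manip.sense();print(st["tcp_pos"],st["force"])
s=snapshot("side");t=snapshot("top")
P=cloud(s);m=np.all((P>[.46,.24,.09])&(P<[.58,.34,.16]),axis=2)&(s["image"].max(2)<60);ys,xs=np.nonzero(m)
print(len(xs)); 
cv2.imwrite("pics/s2.png",cv2.resize(s["image"][345:425,265:370],(787,600)))
```

```text
[0.49253668 0.29052089 0.11120099] [-16.96198998  -5.99447829  12.31198324]
138
```

View pics/s2.png

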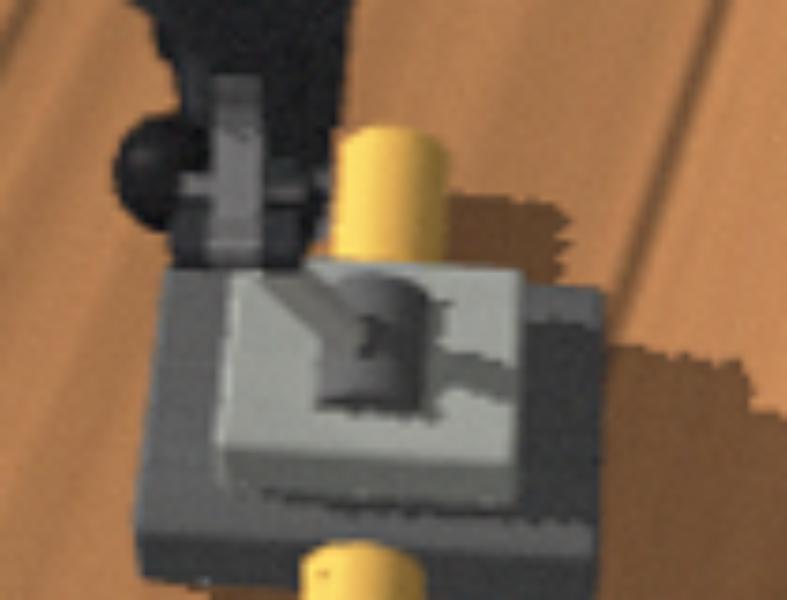

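The force is about 18 N against the stop, so the lever is fully shut. I'll retreat and move over the handle.

```bash
cat > g.py <<'E'
from h import *
psi=np.radians(3.7);G=np.array([.5703,-.049,.135])
c,s_=np.cos(psi),np.sin(psi)
gz=np.array([-.5*c,-.5*s_,.8660]);gx=np.array([.866*c,.866*s_,.5]);gy=np.array([-s_,c,0])
def W(x,y,z):return G+x*gx+y*gy+z*gz
E
python3 - <<'E'
from g import *
from station import manip
st=manip.sense()
p=W(0,0,.054)+[0,.01,.0013]
T=[[.455,.28,.113,-74],[.455,.28,.25,-74],[*(p+.06*gz),-86.3],[*(p+.01*gz),-86.3]]
print(T[2:]);r,az=rows(st,T);print(az);[print(x) for x in r]
E
```

```text
[[np.float64(0.5134188097584859), np.float64(-0.0426783415704186), np.float64(0.235024), -86.3], [np.float64(0.5383667002152903), np.float64(-0.04106503386409466), np.float64(0.191724), -86.3]]
-73.9043872889463
[-0.0009, -0.0003, 0.0391, 0.1]
[-0.1378, -0.0003, 0.0422, 0.1]
[-0.1222, 0.3259, 0.0752, 12.4]
[-0.0795, 0.3313, 0.0498, 12.4]
```

{"op": "play_rows", "data": {
  "series": [
    [-0.001,0,0.02,0],
    [-0.001,0,0.039,0],
    [-0.138,0,0.042,0],
    [-0.138,0,0.042,0],
    [-0.138,0,0.042,0],
    [-0.135,0.08,0.05,3],
    [-0.13,0.16,0.058,6],
    [-0.127,0.24,0.066,9],
    [-0.122,0.326,0.075,12.4],
    [-0.122,0.326,0.075,12.4],
    [-0.122,0.326,0.075,12.4],
    [-0.08,0.331,0.05,12.4],
    [-0.08,0.331,0.05,12.4]
  ]
}}

```text
t: 6.05
tcp_pos: [0.5393, -0.0443, 0.1894]
tool_rot: [-0.698, -0.019, 0.715, -0.023]
force: [-0.6, 0.0, -0.7]
finger_gap: 0.003
```

Run:
```python
from g import *
from station import manip,snapshot
st=manip.sense();print(st["tcp_pos"],st["tool_rot"],st["force"])
from scipy.spatial.transform import Rotation as Ro
print(Ro.from_quat(st["tool_rot"]).as_matrix().round(3))
p=W(0,0,.054)+[0,.01,.0013]
T=[[*(p+k*gz),-86.3] for k in(.005,.002,-.002,-.005,-.008)]
r,az=rows(st,T);print(az);[print(x) for x in r]
s=snapshot("side");t=snapshot("top")
np.savez("side2.npz",**s);np.savez("top2.npz",**t)
cv2.imwrite("pics/s3.png",np.hstack([cv2.resize(s["image"][190:290,260:360],(400,400)),cv2.resize(s["image"][330:430,260:360],(400,400))]))
```

```text
[ 0.53932451 -0.04432035  0.18943628] [-0.69844715 -0.01929932  0.71503026 -0.02303991] [-0.57534994  0.04777034 -0.6526772 ]
[[-0.023  0.06  -0.998]
 [-0.006 -0.998 -0.06 ]
 [-1.     0.005  0.024]]
-86.56545603795887
[0.002, -0.0033, -0.0018, -0.3]
[0.0045, -0.0033, -0.0033, -0.3]
[0.008, -0.0034, -0.0054, -0.3]
[0.0105, -0.0034, -0.007, -0.3]
[0.0131, -0.0034, -0.0086, -0.3]
```

View pics/s3.png

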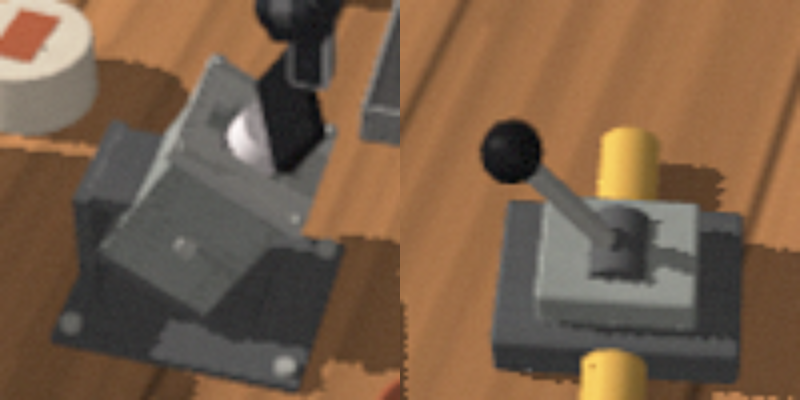

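The right half shows the lever resting at its shut side. The left half shows the closed fingertips right over the black handle. Now I'll push in along the bore.

{"op": "play_rows", "data": {
  "series": [
    [0.002,-0.003,-0.0018,0],
    [0.0045,-0.0033,-0.0033,0],
    [0.007,-0.0034,-0.0048,0],
    [0.009,-0.0034,-0.006,0],
    [0.0105,-0.0034,-0.007,0],
    [0.0105,-0.0034,-0.007,0]
  ]
}}

```text
t: 6.75
tcp_pos: [0.5431, -0.0374, 0.1807]
tool_rot: [-0.697, -0.021, 0.716, -0.024]
force: [-3.1, -0.2, 6.0]
finger_gap: -0.0
```

{"op": "play_rows", "data": {
  "series": [
    [0.0013,0.002,-0.0008,0],
    [0.0026,0.002,-0.0016,0],
    [0.0039,0.002,-0.0024,0],
    [0.0052,0.002,-0.0032,0],
    [0.0052,0.002,-0.0032,0]
  ]
}}

```text
t: 7.25
tcp_pos: [0.5449, -0.0389, 0.1763]
tool_rot: [-0.696, -0.021, 0.717, -0.024]
force: [-4.0, -1.3, 6.2]
finger_gap: -0.002
```

{"op": "play_rows", "data": {
  "series": [
    [0.0013,0,-0.0008,0],
    [0.0026,0,-0.0016,0],
    [0.0035,0,-0.0021,0],
    [0.0035,0,-0.0021,0]
  ]
}}

```text
t: 7.65
tcp_pos: [0.5454, -0.0385, 0.1738]
tool_rot: [-0.695, -0.021, 0.718, -0.025]
force: [-3.9, 0.2, 8.7]
finger_gap: 0.004
```

```bash
cat > v.py <<'E'
import sys
from g import *
from station import manip,snapshot
n=sys.argv[1]
st=manip.sense();print(st["t"],st["tcp_pos"],st["force"],st["q"].round(2))
s=snapshot("side");t=snapshot("top")
np.savez(f"side{n}.npz",**s);np.savez(f"top{n}.npz",**t)
x,y,u,v,w=map(int,sys.argv[2:7])
cv2.imwrite(f"pics/v{n}.png",np.hstack([cv2.resize(s["image"][y:y+w,x:x+w],(400,400),interpolation=3),cv2.resize(t["image"][v:v+w,u:u+w],(400,400),interpolation=3)]))
E
python3 v.py 3 260 190 290 190 100
```

```text
7.65 [ 0.54540441 -0.03851792  0.17377603] [-3.88636916  0.22490334  8.66706183] [-0.27  0.51  1.66 -0.02  1.    1.25]
```

View pics/v3.png

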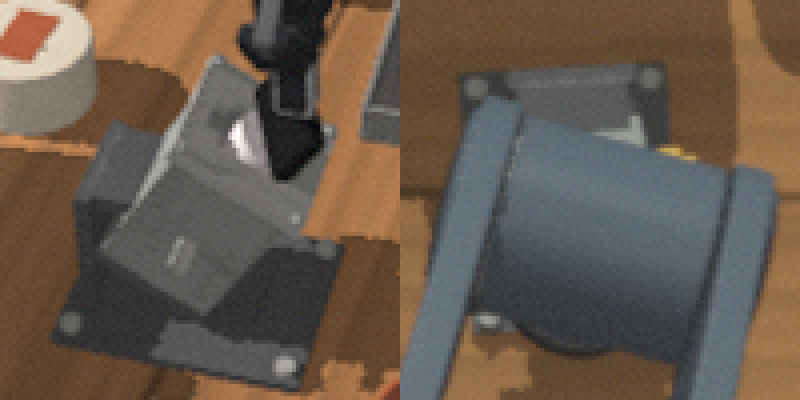

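The latch tongue at crop (178,252) now stands out. I'll ease back.

{"op": "play_rows", "data": {
  "series": [
    [-0.004,0,0.0025,0],
    [-0.008,0,0.005,0],
    [-0.013,0,0.008,0],
    [-0.018,0,0.011,0],
    [-0.023,0,0.014,0],
    [-0.028,0,0.017,0],
    [-0.035,0,0.021,0],
    [-0.045,0,0.025,0]
  ]
}}

```text
t: 8.55
tcp_pos: [0.5214, -0.0398, 0.2198]
tool_rot: [-0.695, -0.022, 0.719, -0.024]
force: [-0.0, -0.5, -0.2]
finger_gap: 0.0
```

```bash
python3 v.py 4 260 180 290 190 100
python3 - <<'E'
from g import *
s=load("side4.npz")
C=cloud(s);m=np.all((C>[.45,-.13,.15])&(C<[.62,.03,.26]),axis=2)&(s["image"].max(2)<50)
P=C[m]; L=np.c_[(P-G)@gx,(P-G)@gy,(P-G)@gz]
print(len(L),np.percentile(L,[2,50,98],axis=0).round(3))
E
```

```text
8.55 [ 0.5214173  -0.03983252  0.21981674] [-0.0367636  -0.45028163 -0.24545633] [-0.28  0.42  1.68 -0.02  1.08  1.23]
383 [[-0.026 -0.022  0.037]
 [-0.009  0.011  0.059]
 [ 0.016  0.028  0.122]]
```

View pics/v4.png

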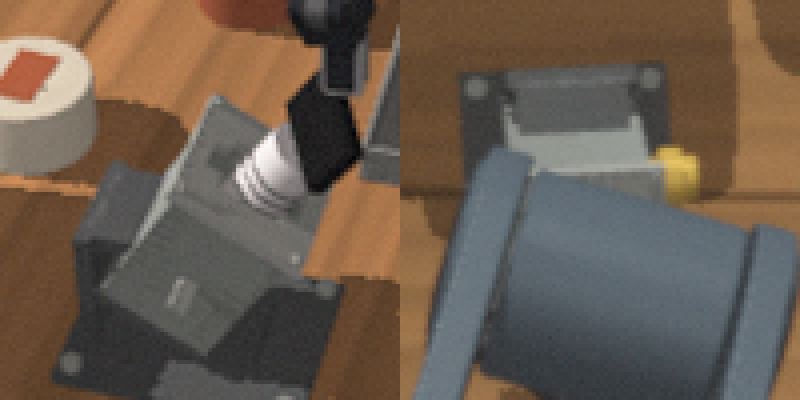

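The cartridge has sprung out about 20 mm: the handle's guard z now runs 37 to 74 mm, with the white body visible. Next I'll turn it by pushing the near (−x, +y) end of the handle with the shut fingers.

Run:
```python
from g import *
from station import manip
st=manip.sense()
p=W(.012,.050,.05)
T=[[.53,.01,.225,-86.3],[p[0],p[1],.225,-86.3],[*p,-86.3]]
for th in(-65,-55,-45,-35,-25,-15,-8,-2):
    a=np.radians(th);q=-.024*np.array([np.cos(a),np.sin(a)])+.020*np.array([-np.sin(a),np.cos(a)])
    T.append([*W(*q,.05),-86.3])
r,az=rows(st,T);print(az);[print(x,np.round(y,3)) for x,y in zip(r,T)]
```

```text
-86.28166500442765
[-0.0043, -0.0495, -0.0107, 0.0] [ 5.30e-01  1.00e-02  2.25e-01 -8.63e+01]
[-0.005, -0.038, -0.0325, 0.0] [  0.552  -0.      0.225 -86.3  ]
[0.0357, -0.0382, -0.0337, 0.0] [  0.552  -0.      0.184 -86.3  ]
[0.0379, -0.0184, -0.0303, 0.0] [ 5.50e-01 -2.00e-02  1.82e-01 -8.63e+01]
[0.0407, -0.0194, -0.0257, 0.0] [ 5.46e-01 -1.90e-02  1.80e-01 -8.63e+01]
[0.0436, -0.0193, -0.0211, 0.0] [ 5.41e-01 -2.00e-02  1.77e-01 -8.63e+01]
[0.0464, -0.0184, -0.0165, 0.0] [ 5.36e-01 -2.10e-02  1.74e-01 -8.63e+01]
[0.0491, -0.0165, -0.0122, 0.0] [ 5.32e-01 -2.30e-02  1.72e-01 -8.63e+01]
[0.0516, -0.0138, -0.0082, 0.0] [ 5.28e-01 -2.60e-02  1.69e-01 -8.63e+01]
[0.0532, -0.0114, -0.0057, 0.0] [ 5.26e-01 -2.90e-02  1.68e-01 -8.63e+01]
[0.0544, -0.0091, -0.0037, 0.0] [ 5.24e-01 -3.10e-02  1.67e-01 -8.63e+01]
```

{"op": "play_rows", "data": {
  "series": [
    [-0.004,-0.049,-0.011,0],
    [-0.005,-0.038,-0.0325,0],
    [-0.005,-0.038,-0.0325,0],
    [0.036,-0.038,-0.034,0],
    [0.036,-0.038,-0.034,0],
    [0.037,-0.028,-0.032,0],
    [0.038,-0.0184,-0.03,0],
    [0.0407,-0.0194,-0.0257,0],
    [0.0436,-0.0193,-0.021,0],
    [0.0464,-0.0184,-0.0165,0],
    [0.0491,-0.0165,-0.012,0],
    [0.0491,-0.0165,-0.012,0]
  ]
}}

```text
t: 9.85
tcp_pos: [0.5316, -0.0229, 0.1718]
tool_rot: [-0.696, -0.021, 0.717, -0.024]
force: [0.7, 1.0, 0.8]
finger_gap: -0.003
```

```bash
python3 v.py 5 260 180 290 190 100
```

```text
9.85 [ 0.53162888 -0.02287484  0.17183684] [0.68453288 1.02013807 0.80976144] [-0.25  0.5   1.7  -0.02  0.97  1.27]
```

View pics/v5.png

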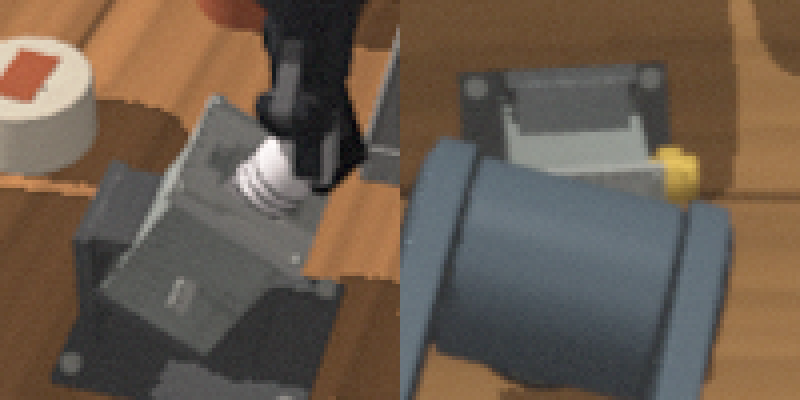

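{"op": "play_rows", "data": {
  "series": [
    [0.0025,0.003,0.004,0],
    [0.004,0.005,0.0065,0],
    [0.0053,0.0074,0.0083,0],
    [0.0055,0.009,0.009,0],
    [0.0055,0.009,0.009,0]
  ]
}}

```text
t: 10.45
tcp_pos: [0.5266, -0.0273, 0.1682]
tool_rot: [-0.699, -0.023, 0.714, -0.02]
force: [5.8, 19.3, 7.7]
finger_gap: -0.003
```

{"op": "play_rows", "data": {
  "series": [
    [0,-0.015,0,0],
    [-0.03,-0.04,0,0],
    [-0.07,-0.12,0.04,0],
    [-0.07,-0.19,0.04,0],
    [-0.07,-0.19,0.04,0],
    [-0.07,-0.19,0.04,0]
  ]
}}

```text
t: 11.05
tcp_pos: [0.4751, 0.163, 0.2409]
tool_rot: [-0.699, -0.025, 0.714, -0.021]
force: [0.6, -0.4, -0.3]
finger_gap: -0.001
```

```bash
python3 v.py 6 260 180 290 190 100
```

```text
11.05 [0.47509628 0.16299301 0.24092433] [ 0.64790585 -0.37939661 -0.30901589] [0.1  0.36 1.71 0.01 1.09 1.61]
```

View pics/v6.png

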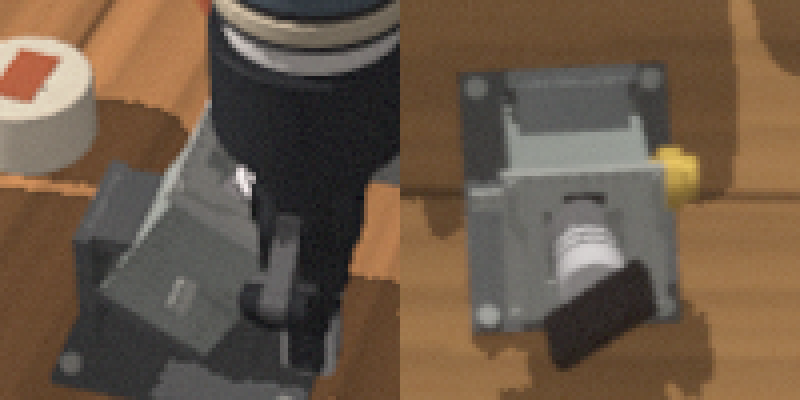

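The top view still shows the handle skewed, from crop (555,350) to (645,275). I'll measure its angle.

```bash
cat > ang.py <<'E'
import sys
from g import *
t=load(sys.argv[1]);C=cloud(t)
m=np.all((C>[.44,-.14,.13])&(C<[.62,.04,.26]),axis=2)&(t["image"].max(2)<60)
P=C[m];L=np.c_[(P-G)@gx,(P-G)@gy,(P-G)@gz]
k=(L[:,2]>.03);L=L[k]
r=cv2.minAreaRect(L[:,:2].astype(np.float32));print(len(L),np.array(r[0]).round(4),np.array(r[1]).round(4),r[2],np.percentile(L[:,2],[2,98]).round(3))
u=np.linalg.svd(L[:,:2]-L[:,:2].mean(0))[2][0];u*=np.sign(u[0]);print("angle",np.degrees(np.arctan2(u[1],u[0])))
k=L[:,2]>np.percentile(L[:,2],98)-.006;Q=L[k,:2];print(len(Q),cv2.minAreaRect(Q.astype(np.float32)))
u=np.linalg.svd(Q-Q.mean(0))[2][0];u*=np.sign(u[0]);print("top angle",np.degrees(np.arctan2(u[1],u[0])))
E
python3 ang.py top0.npz; python3 ang.py top6.npz
```

```text
273 [-0.0006  0.002 ] [0.0136 0.0593] 30.116558074951172 [0.031 0.056]
angle -59.35734177557212
126 ((-0.00020857248455286026, 0.002406669780611992), (0.012985783629119396, 0.05889718234539032), 31.97089958190918)
top angle -59.309947139390054
388 [-0.0095 -0.0045] [0.0163 0.0585] 32.8443603515625 [0.038 0.075]
angle -56.73744361425512
123 ((-0.011279555968940258, -0.004332408308982849), (0.012143316678702831, 0.056249938905239105), 32.72944641113281)
top angle -57.07649966236655
```

The handle is at −57° and leaning about 10 mm down-slope, so the finger slid off its end. I'll retry with the path centred on the measured handle position and a shorter arm.

Run:
```python
from g import *
from station import manip
st=manip.sense()
c=np.array([-.0095,-.0045])
def pt(th,d=.021,R=.019):
    a=np.radians(th);return c-R*np.array([np.cos(a),np.sin(a)])+d*np.array([-np.sin(a),np.cos(a)])
T=[]
p=W(*pt(-60,.040),.05);T=[[p[0],p[1],.225,-86.3],[*p,-86.3]]
for th in(-60,-50,-40,-30,-20,-10,0):T.append([*W(*pt(th),.05),-86.3])
r,az=rows(st,T);print(az);[print(x,np.round(y,3)) for x,y in zip(r,T)]
```

```text
-86.30465461125655
[0.013, 0.1837, -0.0693, -0.0] [ 5.57e-01 -1.80e-02  2.25e-01 -8.63e+01]
[0.0518, 0.1839, -0.0701, -0.0] [ 5.57e-01 -1.80e-02  1.86e-01 -8.63e+01]
[0.0603, 0.1934, -0.056, -0.0] [ 5.43e-01 -2.80e-02  1.78e-01 -8.63e+01]
[0.0628, 0.1923, -0.0519, -0.0] [ 5.39e-01 -2.70e-02  1.75e-01 -8.63e+01]
[0.0654, 0.1921, -0.0477, -0.0] [ 5.35e-01 -2.70e-02  1.73e-01 -8.63e+01]
[0.0679, 0.1927, -0.0435, -0.0] [ 5.31e-01 -2.80e-02  1.71e-01 -8.63e+01]
[0.0703, 0.1942, -0.0394, -0.0] [ 5.27e-01 -3.00e-02  1.68e-01 -8.63e+01]
[0.0726, 0.1964, -0.0357, -0.0] [ 5.23e-01 -3.30e-02  1.66e-01 -8.63e+01]
[0.0746, 0.1994, -0.0323, -0.0] [ 5.20e-01 -3.60e-02  1.64e-01 -8.63e+01]
```

{"op": "play_rows", "data": {
  "series": [
    [0.013,0.05,-0.04,0],
    [0.013,0.1,-0.06,0],
    [0.013,0.15,-0.07,0],
    [0.013,0.184,-0.07,0],
    [0.013,0.184,-0.07,0],
    [0.052,0.184,-0.07,0],
    [0.052,0.184,-0.07,0],
    [0.056,0.189,-0.063,0],
    [0.0603,0.1934,-0.056,0],
    [0.0628,0.1923,-0.052,0],
    [0.0654,0.1921,-0.0477,0],
    [0.0679,0.1927,-0.0435,0],
    [0.0679,0.1927,-0.0435,0]
  ]
}}

```text
t: 12.45
tcp_pos: [0.5321, -0.0281, 0.1717]
tool_rot: [-0.701, -0.024, 0.712, -0.021]
force: [3.2, 1.9, 3.3]
finger_gap: 0.002
```

```bash
python3 v.py 7 285 185 290 190 80
```

```text
12.45 [ 0.53208169 -0.02811028  0.17173499] [3.16286637 1.92847483 3.32843044] [-0.26  0.49  1.71 -0.    0.95  1.25]
```

View pics/v7.png

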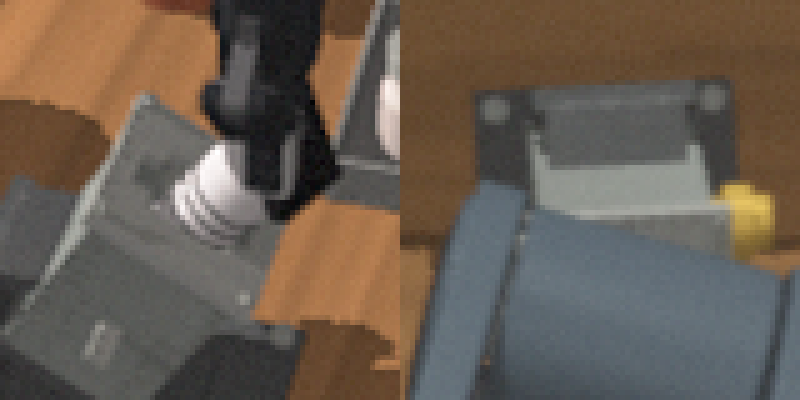

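The finger now sits against the handle face with about 5 N. I'll continue the arc.

{"op": "play_rows", "data": {
  "series": [
    [0.0024,0.0015,0.0041,0],
    [0.0047,0.0037,0.0078,0],
    [0.0067,0.0067,0.0112,0],
    [0.008,0.0095,0.0135,0],
    [0.008,0.0095,0.0135,0]
  ]
}}

```text
t: 13.05
tcp_pos: [0.5265, -0.0325, 0.1674]
tool_rot: [0.708, 0.026, -0.706, 0.015]
force: [13.2, 25.1, 15.0]
finger_gap: 0.001
```

```bash
python3 v.py 8 285 185 290 190 80
```

```text
13.05 [ 0.52652174 -0.03245978  0.16737717] [13.24722615 25.12192793 14.99803957] [-0.28  0.49  1.74  0.02  0.92  1.22]
```

View pics/v8.png

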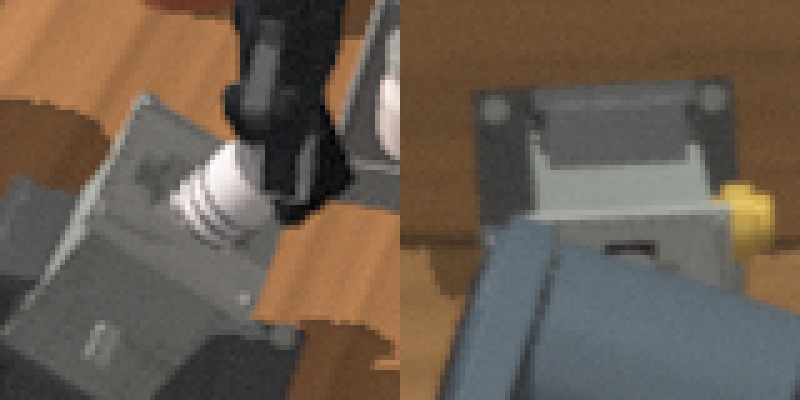

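The force is up to 31 N, so it's resisting. I'll back off and look.

{"op": "play_rows", "data": {
  "series": [
    [-0.003,-0.01,-0.01,0],
    [-0.04,-0.04,-0.01,0],
    [-0.07,-0.12,0.03,0],
    [-0.07,-0.16,0.04,0],
    [-0.07,-0.19,0.04,0],
    [-0.07,-0.19,0.04,0]
  ]
}}

```text
t: 13.75
tcp_pos: [0.4719, 0.1571, 0.2399]
tool_rot: [-0.706, -0.027, 0.707, -0.018]
force: [0.1, 0.3, 0.3]
finger_gap: 0.002
```

```bash
python3 v.py 9 285 185 290 190 80; python3 ang.py top9.npz
```

```text
13.75 [0.47194932 0.15705897 0.23991358] [0.09113411 0.25064086 0.25188356] [0.09 0.34 1.74 0.02 1.06 1.59]
389 [-0.0104 -0.0038] [0.0162 0.0585] 34.89850616455078 [0.036 0.074]
angle -54.79192792577888
133 ((-0.01218249462544918, -0.004149595275521278), (0.012267472222447395, 0.05695895105600357), 34.301822662353516)
top angle -54.51797149900653
```

View pics/v9.png

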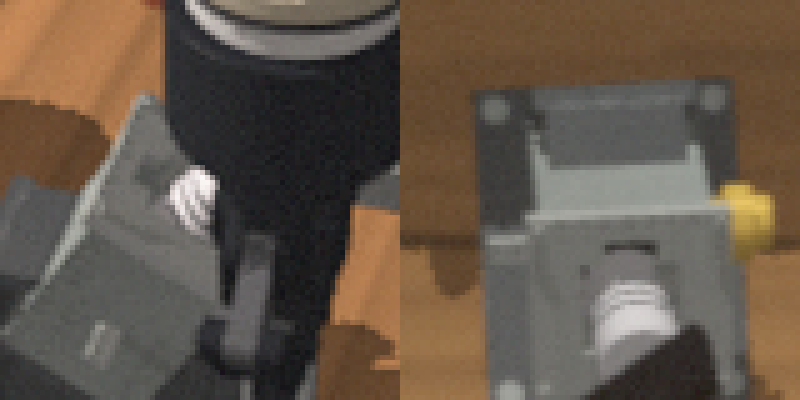

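Run:
```python
from g import *
out=[]
for n in("4","7","8"):
    s=load(f"side{n}.npz");im=cv2.resize(s["image"][195:255,300:360],(500,500),interpolation=cv2.INTER_CUBIC)
    im=(255*(im/255.)**.5).astype(np.uint8);out.append(cv2.resize(im,(266,400)) if 0 else cv2.resize(im,(266,266)))
    C=cloud(s);m=np.all((C>[.44,-.14,.13])&(C<[.62,.04,.26]),axis=2)&(s["image"].max(2)<70)
    P=C[m];L=np.c_[(P-G)@gx,(P-G)@gy,(P-G)@gz]*1000
    for lo,hi in((36,46),(56,66)):
        k=(L[:,2]>lo)&(L[:,2]<hi);print(n,lo,k.sum());print(L[k][::max(1,k.sum()//25)][:,:2].round(0).astype(int).tolist())
cv2.imwrite("pics/x8.png",np.hstack(out))
```

```text
4 36 89
[[8, -23], [8, -18], [7, -17], [5, -17], [6, -16], [1, -14], [0, -12], [0, -7], [-1, -3], [-1, -7], [-5, -3], [-5, -1], [-4, 1], [-4, 1], [-5, 2], [-9, 6], [-10, 8], [-11, 11], [-11, 14], [-13, 13], [-14, 16], [-15, 17], [-17, 20], [-18, 22], [-19, 25], [-24, 25], [-22, 26], [-27, 24], [-23, 26], [-25, 26]]
4 56 83
[[7, -22], [7, -24], [5, -19], [4, -18], [1, -15], [1, -11], [1, -11], [-3, -6], [-3, -7], [-5, -2], [-6, -2], [-7, 1], [-8, 1], [-9, 2], [-11, 8], [-12, 11], [-13, 9], [-14, 13], [-15, 14], [-16, 16], [-17, 17], [-21, 21], [-20, 22], [-20, 22], [-26, 23], [-22, 23], [-26, 23], [-25, 26]]
7 36 16
[[-21, 21], [-23, 20], [-24, 23], [-21, 23], [-23, 21], [-24, 24], [-26, 23], [-27, 24], [-24, 24], [-25, 24], [-27, 24], [-28, 24], [-30, 25], [-27, 25], [-28, 26], [-30, 24]]
7 56 66
[[-16, 6], [-18, 9], [-20, 13], [-21, 14], [0, 36], [-22, 16], [1, 37], [-4, 36], [-24, 17], [0, 40], [-4, 37], [-20, 25], [-24, 19], [-2, 37], [-5, 37], [-9, 34], [-24, 21], [-27, 21], [-3, 38], [-9, 35], [-11, 39], [-23, 22], [-26, 24], [-29, 24], [-33, 21], [-11, 37], [-14, 37], [-28, 23], [-31, 23], [-34, 21], [-16, 37], [-27, 25], [-33, 20]]
8 36 20
[[-26, 17], [-27, 17], [-27, 20], [-28, 20], [-30, 20], [-31, 20], [-33, 19], [-28, 20], [-30, 19], [-31, 22], [-32, 23], [-34, 21], [-36, 20], [-28, 24], [-31, 21], [-32, 23], [-33, 23], [-36, 20], [-33, 24], [-36, 21]]
8 56 57
[[-28, 9], [-7, 31], [-30, 12], [-8, 35], [-29, 14], [-31, 17], [-10, 33], [-12, 35], [-16, 33], [-30, 14], [-32, 18], [-13, 33], [-16, 31], [-19, 33], [-31, 17], [-34, 16], [-14, 32], [-17, 32], [-20, 35], [-32, 19], [-35, 19], [-38, 18], [-18, 34], [-21, 34], [-35, 21], [-37, 22], [-41, 19], [-36, 21], [-42, 17]]
```

View pics/x8.png

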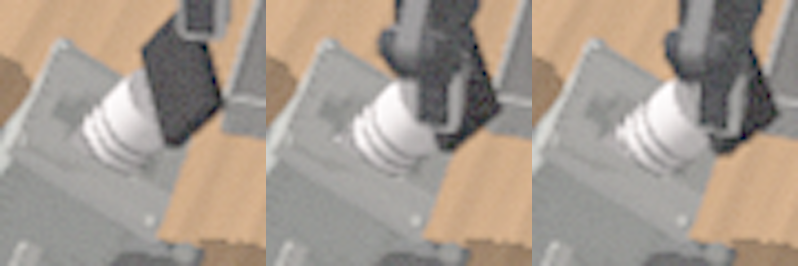

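The push only tips the cartridge in its play and the handle stays near −55°: a one-sided push jams it, so I need a pure couple. I'll straddle the handle with both fingers square to its faces, close lightly, and spin.

Run:
```python
from g import *
from station import manip
st=manip.sense()
p=W(-.0105,-.004,.062)
T=[[p[0],p[1],.26,-137.2],[p[0],p[1],.166,-137.2]]
r,az=rows(st,T);print(az);[print(x,np.round(y,3)) for x,y in zip(r,T)]
```

```text
-86.38683491585627
[-0.0232, 0.2136, -0.0435, 50.8] [ 5.310e-01 -5.600e-02  2.600e-01 -1.372e+02]
[0.0708, 0.2148, -0.0435, 50.8] [ 5.310e-01 -5.600e-02  1.660e-01 -1.372e+02]
```

{"op": "play_rows", "data": {
  "series": [
    [-0.02,0.04,-0.01,8],
    [-0.023,0.08,-0.02,16],
    [-0.023,0.12,-0.03,24],
    [-0.023,0.16,-0.035,32],
    [-0.023,0.2,-0.04,40],
    [-0.023,0.2136,-0.0435,48],
    [-0.023,0.2136,-0.0435,50.8],
    [-0.023,0.2136,-0.0435,50.8],
    [0.02,0.2136,-0.0435,50.8],
    [0.02,0.2136,-0.0435,50.8]
  ],
  "claw": 65,
  "force": 30
}}

```text
t: 14.85
tcp_pos: [0.5264, -0.0548, 0.2125]
tool_rot: [-0.642, 0.28, 0.654, 0.286]
force: [-0.5, 0.5, -0.3]
finger_gap: 0.65
```

```bash
python3 v.py 10 285 165 290 190 80;python3 - <<'E'
from g import *
from station import manip
from scipy.spatial.transform import Rotation as Ro
st=manip.sense()
print(Ro.from_quat(st["tool_rot"]).as_matrix().round(3))
p=W(-.0105,-.004,.062)
T=[[p[0],p[1],.166,-137.2]]
r,az=rows(st,T);print(az);[print(x,np.round(y,3)) for x,y in zip(r,T)]
E
```

```text
14.85 [ 0.52644916 -0.05481849  0.2125236 ] [-0.4772148   0.4897311  -0.27348407] [-0.32  0.43  1.68  0.01  1.05  2.07]
[[-0.004 -0.733 -0.68 ]
 [ 0.013 -0.68   0.733]
 [-1.    -0.006  0.013]]
-137.15755723030858
[0.0502, -0.0002, -0.0015, 0.0] [ 5.310e-01 -5.600e-02  1.660e-01 -1.372e+02]
```

View pics/v10.png

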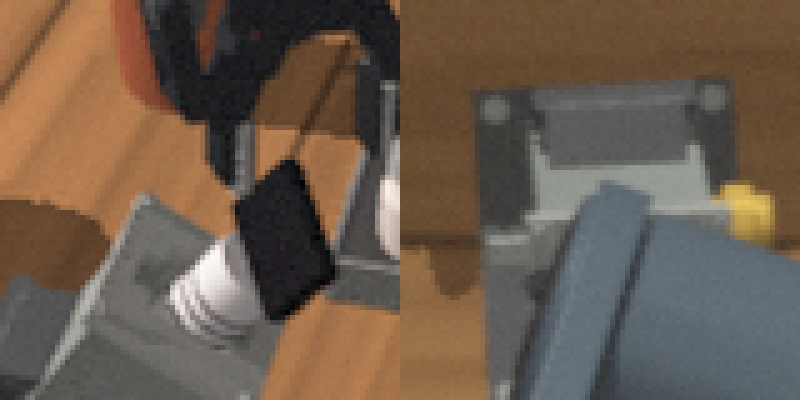

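The fingers straddle the handle: the left finger is at crop (230,165) and the right one behind at (385,120). I'll descend and close gently.

{"op": "play_rows", "data": {
  "series": [
    [0.02,0,-0.001,0],
    [0.036,0,-0.0015,0],
    [0.046,0,-0.0015,0],
    [0.046,0,-0.0015,0]
  ]
}}

```text
t: 15.35
tcp_pos: [0.5302, -0.0557, 0.1701]
tool_rot: [-0.645, 0.279, 0.652, 0.286]
force: [-0.6, 0.1, -0.2]
finger_gap: 0.648
```

{"op": "play_rows", "data": {
  "series": [
    [0,0,0,0],
    [0,0,0,0],
    [0,0,0,0],
    [0,0,0,0],
    [0,0,0,0]
  ],
  "claw": 10,
  "force": 25
}}

```text
t: 15.85
tcp_pos: [0.5316, -0.0551, 0.1718]
tool_rot: [-0.646, 0.278, 0.651, 0.287]
force: [0.6, 2.3, 5.2]
finger_gap: 0.254
```

```bash
python3 v.py 11 285 165 290 190 80
```

```text
15.85 [ 0.53156953 -0.05513725  0.17182287] [0.57766842 2.3353951  5.22968625] [-0.32  0.49  1.72  0.02  0.94  2.06]
```

View pics/v11.png

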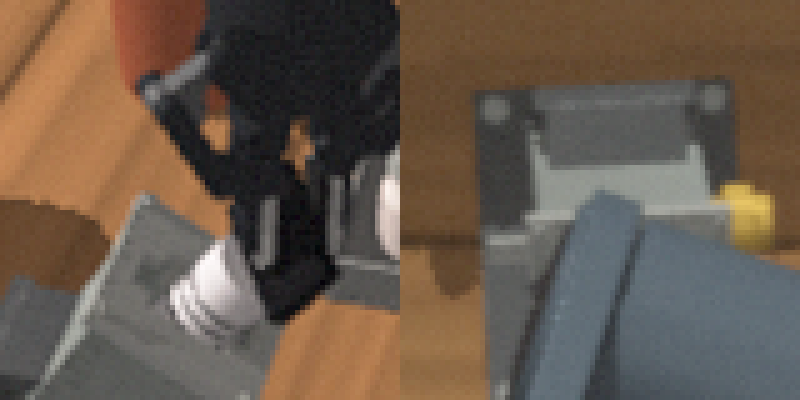

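{"op": "play_rows", "data": {
  "series": [
    [0,0,0,-4],
    [0,0,0,-8],
    [0,0,0,-12],
    [0,0,0,-16],
    [0,0,0,-20],
    [0,0,0,-24],
    [0,0,0,-28],
    [0,0,0,-28]
  ],
  "claw": 10,
  "force": 35
}}

```text
t: 16.75
tcp_pos: [0.5351, -0.0544, 0.1748]
tool_rot: [0.699, -0.112, -0.695, -0.124]
force: [2.6, 4.9, 8.7]
finger_gap: 0.182
```

```bash
python3 v.py 12 285 165 290 190 80; python3 -c "
from station import manip
s=manip.sense();print(s['finger_gap'],s['ft_torque'])"
```

```text
16.75 [ 0.535051   -0.05436908  0.17476245] [2.55205288 4.85467494 8.7067074 ] [-0.32  0.49  1.71  0.02  0.94  1.57]
0.1736677221737631 [ 1.28913512 -0.66319618  0.04204866]
```

View pics/v12.png

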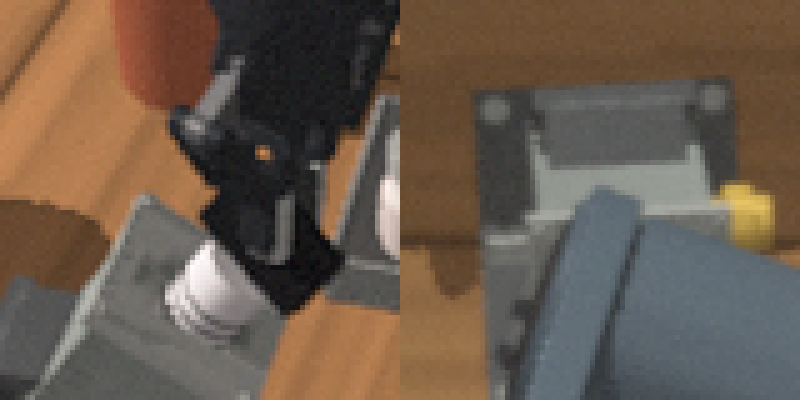

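The handle is turning with the gripper: the gap is down to 17%. I'll continue.

Run:
```python
from g import *
from station import manip
st=manip.sense()
r,az=rows(st,[[*W(-.006,-.002,.062)[:2],.172,-86.3]]);print(az,r,st["t"],st["tcp_pos"])
```

```text
-109.22280950706748 [[0.0028, -0.0005, 0.001, -22.9]] 16.85 [ 0.53503563 -0.05415497  0.17474615]
```

{"op": "play_rows", "data": {
  "series": [
    [0,0,0,-4],
    [0,0,0,-8],
    [0,0,0,-12],
    [0,0,0,-16],
    [0,0,0,-20],
    [0,0,0,-23],
    [0,0,0,-23],
    [0,0,0,-23]
  ]
}}

```text
t: 17.65
tcp_pos: [0.5368, -0.0534, 0.1768]
tool_rot: [0.712, 0.029, -0.702, 0.017]
force: [0.8, 3.0, 6.0]
finger_gap: 0.129
```

```bash
python3 v.py 13 285 165 290 190 80; python3 -c "
from station import manip
s=manip.sense();print(s['finger_gap'],s['ft_torque'],s['tool_rot'])"
```

```text
17.65 [ 0.53679055 -0.05342456  0.17684071] [0.81274586 3.02964049 6.02005562] [-0.32  0.48  1.71  0.02  0.94  1.17]
0.13288899239218643 [ 0.77841452 -0.22441657  0.13730458] [ 0.71154963  0.02893192 -0.7018237   0.01742291]
```

View pics/v13.png

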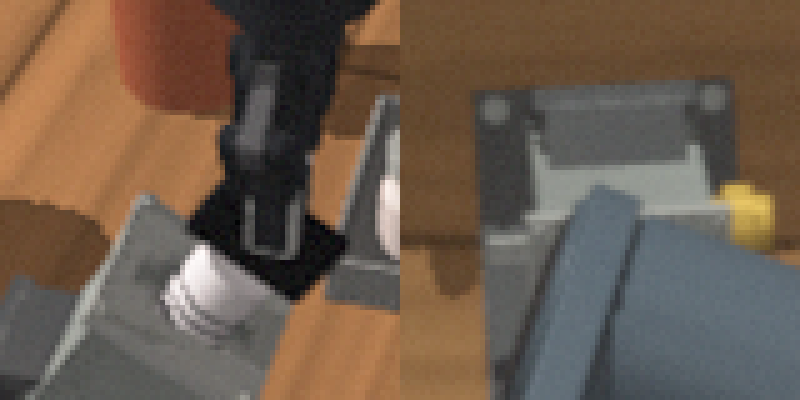

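The gap has dropped to the 12 mm handle thickness, so the pads are flush and the handle is in line with the slot. Now I'll draw it out along the bore.

Run:
```python
from g import *
from station import manip
from scipy.spatial.transform import Rotation as Ro
st=manip.sense();M=Ro.from_quat(st["tool_rot"]).as_matrix();print(M.round(3));print((M.T@gz).round(3), (M.T@gx).round(3))
```

```text
[[ 0.013  0.066 -0.998]
 [ 0.017 -0.998 -0.065]
 [-1.    -0.016 -0.014]]
[-0.873 -0.014  0.488] [-0.488 -0.007 -0.873]
```

{"op": "play_rows", "data": {
  "series": [
    [0,0,0,0],
    [0,0,0,0],
    [-0.003,0,0.0015,0],
    [-0.006,0,0.003,0],
    [-0.009,0,0.005,0],
    [-0.013,0,0.0075,0],
    [-0.017,0,0.01,0]
  ],
  "claw": 0,
  "force": 70
}}

```text
t: 18.45
tcp_pos: [0.5272, -0.0549, 0.1938]
tool_rot: [0.712, 0.029, -0.701, 0.018]
force: [2.8, -0.3, -1.7]
finger_gap: 0.122
```

{"op": "play_rows", "data": {
  "series": [
    [-0.009,0,0.005,0],
    [-0.018,0,0.01,0],
    [-0.027,0,0.015,0],
    [-0.036,0,0.02,0],
    [-0.045,-0.001,0.025,0],
    [-0.054,-0.001,0.03,0],
    [-0.063,-0.001,0.035,0],
    [-0.072,-0.001,0.04,0],
    [-0.072,-0.001,0.04,0]
  ]
}}

```text
t: 19.35
tcp_pos: [0.4861, -0.0579, 0.2666]
tool_rot: [0.713, 0.028, -0.701, 0.018]
force: [1.0, 0.1, -3.4]
finger_gap: 0.122
```

```bash
python3 v.py 14 270 120 290 190 160; python3 -c "
from station import manip
s=manip.sense();print(s['finger_gap'],s['ft_torque'],s['tool_rot'])"
```

```text
19.35 [ 0.48613756 -0.05788343  0.26661637] [ 1.03171685  0.1250605  -3.39862415] [-0.36  0.29  1.73  0.02  1.11  1.14]
0.1223225206751425 [-0.01536212  0.05782068 -0.03375322] [ 0.71239364  0.02839657 -0.70098378  0.01762576]
```

View pics/v14.png

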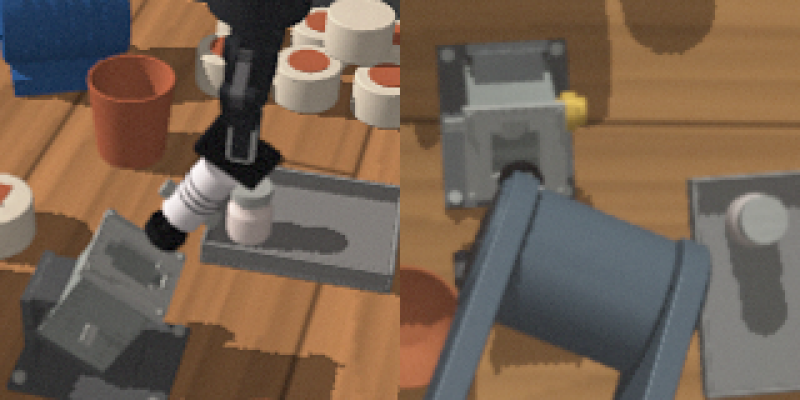

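The cartridge is clear of the guard and hangs tilted in the grip. I'll measure the tilt in the vertical plane of the handle.

```bash
cat > tilt.py <<'E'
import sys
from h import *
from station import manip
from scipy.spatial.transform import Rotation as Ro
s=load(sys.argv[1]);st=manip.sense();M=Ro.from_quat(st["tool_rot"]).as_matrix();n=M[:,1];o=st["tcp_pos"]
C=cloud(s);m=np.all((C>o-[.12,.12,.17])&(C<o+[.17,.12,.06]),axis=2)&(np.abs((C-o)@n)<.03)
P=C[m];im=s["image"][m];lum=im.max(1)
w=(lum>140)&(P[:,2]>.04);Q=P[w];f=-np.cross(n,[0,0,1]);f/=np.linalg.norm(f)
X=np.c_[(Q-o)@f,Q[:,2]-o[2]];c=np.median(X,0);X=X[np.linalg.norm(X-c,axis=1)<.045];c=X.mean(0)
print("white",len(X),"centroid f,z rel tcp",c.round(4),"f=",f.round(3))
u,sv,vt=np.linalg.svd(X-c,full_matrices=False);print("spread",sv/np.sqrt(len(X)),"axis tilt",np.degrees(np.arctan2(abs(vt[0][0]),abs(vt[0][1]))),vt[0])
b=np.array([[0,0]]);
D=P[(lum<70)];Y=np.c_[(D-o)@f,D[:,2]-o[2]];k=Y[:,1]<c[1]-.01;Y=Y[k]
if len(Y):print("foot rect",len(Y),cv2.minAreaRect(Y.astype(np.float32)), "mean",Y.mean(0))
E
python3 tilt.py side14.npz
python3 - <<'E'
import cv2
from h import *
s=load("side14.npz");cv2.imwrite("pics/x14.png",cv2.resize(s["image"][165:225,320:400],(800,600),interpolation=3))
E
```

```text
white 297 centroid f,z rel tcp [ 0.0346 -0.0359] f= [ 0.998  0.065 -0.   ]
spread [0.02015767 0.00728846] axis tilt 37.170607673347206 [ 0.60419042 -0.79683997]
foot rect 170 ((0.05619379132986069, -0.12206275016069412), (0.09168403595685959, 0.0333382822573185), 85.77039337158203) mean [ 0.05840584 -0.08878643]
```

View pics/x14.png

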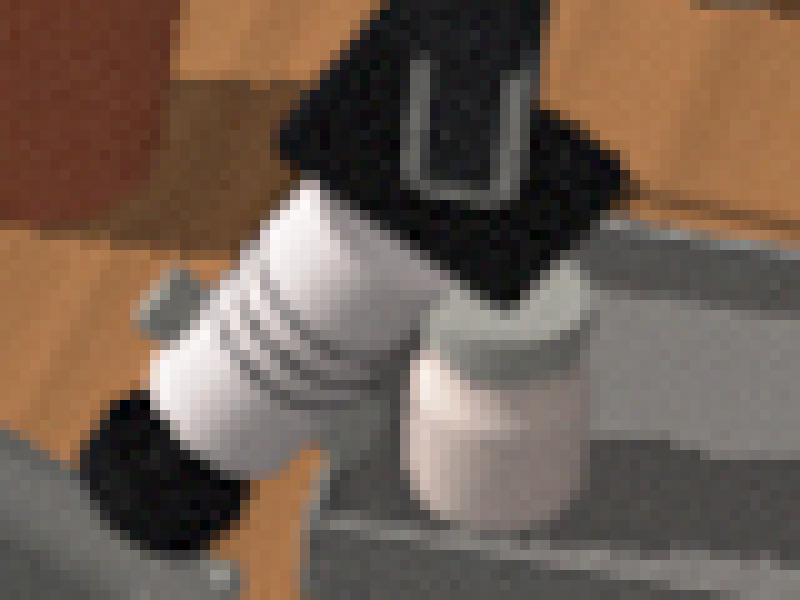

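```bash
cat > pl.py <<'E'
from h import *
from scipy.spatial.transform import Rotation as Ro
def onplane(s,st,px,off=0):
    M=Ro.from_quat(st["tool_rot"]).as_matrix();n=M[:,1];o=st["tcp_pos"];f=-np.cross(n,[0,0,1]);f/=np.linalg.norm(f)
    c,d=rays(s,px);q=o-n*off  # -n : tool -y
    P=c+d*(((q-c)@n)/(d@n))[:,None];return np.c_[(P-o)@f,P[:,2]-o[2]]
E
python3 - <<'E'
from pl import *
from station import manip
st=manip.sense();s=load("side14.npz");k=lambda a:(np.array(a)/10+[320,165]-.45)
H=onplane(s,st,k([(280,140),(510,302),(630,180)]),.006);print("handle near face",H.round(4));
e=H[1]-H[0];print(np.linalg.norm(e),np.degrees(np.arctan2(-e[1],-e[0])), np.linalg.norm(H[2]-H[1]))
F=onplane(s,st,k([(85,470),(165,550),(245,490),(130,395)]));print(F.round(4))
E
```

```text
handle near face [[ 0.0365  0.0017]
 [-0.0117 -0.0283]
 [-0.0325  0.0054]]
0.05670049261388327 31.94847946731582 0.03969582603932061
[[ 0.0763 -0.0958]
 [ 0.0583 -0.1141]
 [ 0.0414 -0.0935]
 [ 0.0669 -0.0733]]
```

The tilt is about 32°, and the pads hold the handle near its top. I'll carry it to the tray while turning it half round, so the foot faces the tray's −x wall.

Run:
```python
from g import *
from station import manip
st=manip.sense()
r,az=rows(st,[[.4597,-.3123,.268,94.6]]);print(az,r)
```

```text
-86.2629921240845 [[-0.0069, 0.2522, 0.043, 179.1]]
```

{"op": "play_rows", "data": {
  "series": [
    [-0.002,0.02,0.003,-8],
    [-0.003,0.04,0.007,-16],
    [-0.004,0.06,0.01,-24],
    [-0.005,0.08,0.014,-32],
    [-0.006,0.1,0.017,-40],
    [-0.007,0.12,0.02,-48],
    [-0.007,0.14,0.024,-56],
    [-0.007,0.16,0.028,-64],
    [-0.007,0.18,0.031,-72],
    [-0.007,0.2,0.034,-80],
    [-0.007,0.22,0.038,-88],
    [-0.007,0.24,0.041,-96],
    [-0.007,0.252,0.043,-104],
    [-0.007,0.252,0.043,-104]
  ]
}}

```text
t: 20.85
tcp_pos: [0.4597, -0.3139, 0.2673]
tool_rot: [0.425, 0.569, -0.41, 0.572]
force: [-0.5, 1.0, -2.7]
finger_gap: 0.126
```

Run:
```python
from g import *
from station import manip
st=manip.sense()
r,az=rows(st,[[.4597,-.3123,.268,94.6],[.4597,-.3123,.130,94.6]]);print(az,r,st["q"].round(2),st["tcp_pos"],st["finger_gap"])
```

```text
17.59661404263119 [[-0.0007, 0.0006, -0.0016, -77.0], [0.1373, -0.0021, -0.0002, -77.0]] [-0.81  0.39  1.57  0.02  1.18 -1.13] [ 0.45965619 -0.31394115  0.26725971] 0.12589636690789016
```

{"op": "play_rows", "data": {
  "series": [
    [0,0,-0.001,-8],
    [0,0,-0.001,-16],
    [0,0,-0.001,-24],
    [0,0,-0.001,-32],
    [0.0,0,-0.001,-40],
    [0,0,-0.001,-48],
    [0.0,0,-0.001,-56],
    [0.0,0,-0.001,-64],
    [0.03,0,-0.001,-72],
    [0.06,-0.001,-0.001,-77],
    [0.09,-0.001,0,-77],
    [0.11,-0.002,0,-77],
    [0.125,-0.002,0,-77],
    [0.125,-0.002,0,-77]
  ]
}}

```text
t: 22.25
tcp_pos: [0.4585, -0.3104, 0.1398]
tool_rot: [-0.02, 0.702, 0.035, 0.711]
force: [-0.2, -0.2, -2.1]
finger_gap: 0.122
```

```bash
python3 v.py 15 300 110 380 210 160; python3 -c "
from station import manip
s=manip.sense();print(s['finger_gap'],s['ft_torque'],s['tool_rot'])"
```

```text
22.25 [ 0.45854324 -0.31037503  0.13977378] [-0.24635139 -0.24083815 -2.07866466] [-0.81  0.56  1.7   0.03  0.89 -2.48]
0.12244934292769856 [-0.01602945 -0.0582732   0.02669815] [-0.02246928  0.70092614  0.0334019   0.7120969 ]
```

View pics/v15.png

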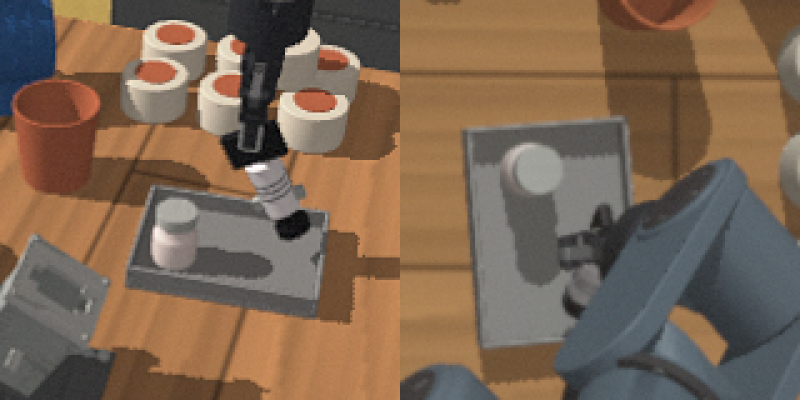

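It now leans the right way, with the foot at crop (292,225) towards the near wall. I'll lower it and ease the grip to see whether it swings upright by itself.

{"op": "play_rows", "data": {
  "series": [
    [0.01,0,0,0],
    [0.02,0,0,0],
    [0.026,0,0,0],
    [0.026,0,0,0]
  ]
}}

```text
t: 22.75
tcp_pos: [0.4597, -0.311, 0.1151]
tool_rot: [-0.022, 0.701, 0.034, 0.712]
force: [-0.1, 0.4, -2.0]
finger_gap: 0.124
```

{"op": "play_rows", "data": {
  "series": [
    [0,0,0,0],
    [0,0,0,0],
    [0,0,0,0],
    [0,0,0,0]
  ],
  "claw": 0,
  "force": 20
}}

```text
t: 23.15
tcp_pos: [0.4599, -0.3112, 0.1154]
tool_rot: [-0.022, 0.701, 0.034, 0.712]
force: [-0.0, -0.1, -1.7]
finger_gap: 0.124
```

```bash
python3 v.py 16 380 165 380 210 80; python3 -c "
from station import manip
s=manip.sense();print(s['finger_gap'],s['ft_torque'],s['tool_rot'])"
```

```text
23.15 [ 0.459881   -0.31122544  0.11542302] [-0.02991609 -0.10861783 -1.69537745] [-0.81  0.6   1.71  0.03  0.83 -2.48]
0.12226324978143015 [-0.03164055  0.0095947  -0.03630523] [-0.02186029  0.70136148  0.03377127  0.71166966]
```

View pics/v16.png

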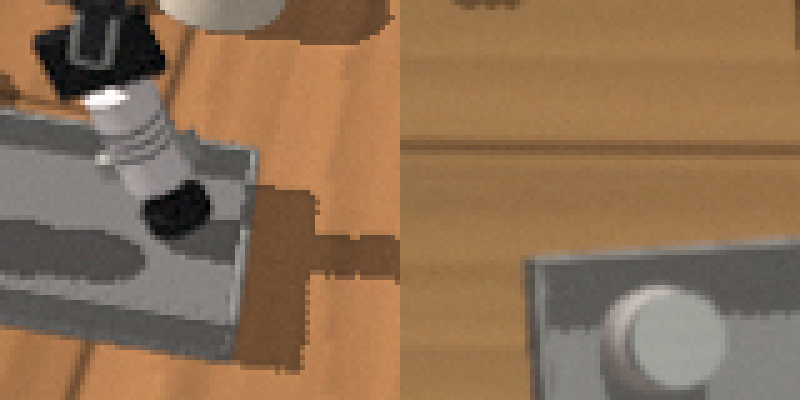

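Run:
```python
from pl import *
from station import manip
st=manip.sense();s=load("side16.npz");k=lambda a:(np.array(a)/5+[380,165]-.4)
H=onplane(s,st,k([(64,101),(166,69),(35,42)]),-.006);print(H.round(4));e=H[1]-H[0];print(np.linalg.norm(e),np.degrees(np.arctan2(e[1],e[0])))
F=onplane(s,st,k([(145,205),(180,240),(210,205),(178,190)]));print(F.round(4))
M=Ro.from_quat(st["tool_rot"]).as_matrix();print(M.round(3))
```

```text
[[-0.0101 -0.0309]
 [ 0.0388 -0.0017]
 [-0.0287  0.0028]]
0.056904554020781664 30.78949163536867
[[ 0.0397 -0.0945]
 [ 0.0612 -0.1143]
 [ 0.0733 -0.0876]
 [ 0.0554 -0.0811]]
[[ 0.014 -0.079  0.997]
 [ 0.017  0.997  0.078]
 [-1.     0.016  0.015]]
```

There was no swing at 20 N; it is still about 31°. I'll stand it up against the tray's −x wall instead, with the foot braced and the grip following an arc.

{"op": "play_rows", "data": {
  "series": [
    [0.004,0,-0.008,0],
    [0.0077,0,-0.0166,0],
    [0.006,0,-0.021,0],
    [0.0045,0,-0.026,0],
    [0.0028,0,-0.0316,0],
    [0.002,0,-0.037,0],
    [0.001,0,-0.042,0],
    [0.0003,0,-0.0477,0],
    [0.0003,0,-0.0477,0]
  ]
}}

```text
t: 24.15
tcp_pos: [0.4154, -0.3176, 0.1164]
tool_rot: [-0.023, 0.698, 0.03, 0.715]
force: [5.5, 0.6, 5.4]
finger_gap: 0.122
```

```bash
python3 v.py 17 380 165 380 210 80; python3 -c "
from station import manip
s=manip.sense();print(s['finger_gap'],s['ft_torque'],s['tool_rot'])"
```

```text
24.15 [ 0.41535742 -0.31759333  0.11643894] [5.52209717 0.61462721 5.37864801] [-0.88  0.56  1.8   0.04  0.77 -2.55]
0.1272481748416287 [ 0.08500463 -1.40848108  0.01371162] [-0.02342568  0.69832415  0.03042599  0.71475092]
```

View pics/v17.png

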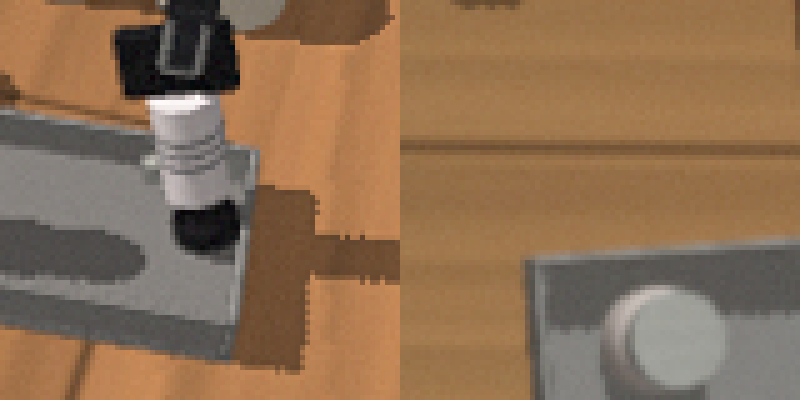

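It's working: the cartridge is down to roughly 15°, with the foot braced at crop (210,228). I'll continue the arc.

{"op": "play_rows", "data": {
  "series": [
    [0,0,-0.005,0],
    [0,0,-0.01,0],
    [0,0,-0.015,0],
    [0.0005,0,-0.02,0],
    [0.001,0,-0.025,0],
    [0.002,0,-0.03,0],
    [0.002,0,-0.033,0],
    [0.002,0,-0.033,0]
  ]
}}

```text
t: 25.05
tcp_pos: [0.3848, -0.322, 0.1154]
tool_rot: [-0.024, 0.696, 0.028, 0.717]
force: [4.3, 0.9, 7.4]
finger_gap: 0.123
```

```bash
python3 v.py 18 380 165 380 210 80; python3 -c "
from station import manip
s=manip.sense();print(s['finger_gap'],s['ft_torque'],s['tool_rot'])"
```

```text
25.05 [ 0.38484031 -0.32203984  0.1154327 ] [4.27167591 0.91574946 7.40558237] [-0.94  0.54  1.86  0.04  0.73 -2.61]
0.12423008067451025 [ 0.36125874 -1.31011697 -0.0070906 ] [-0.02449232  0.69599718  0.02773214  0.71709064]
```

View pics/v18.png

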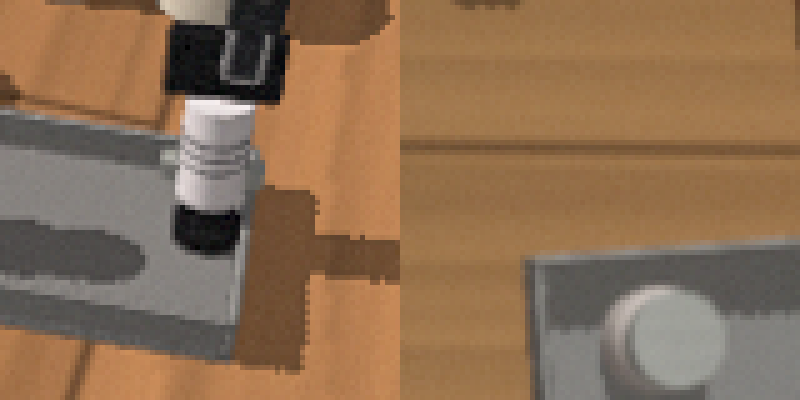

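It looks nearly upright. I'll measure it.

```bash
python3 - <<'E'
from pl import *
from station import manip
st=manip.sense();s=load("side18.npz");k=lambda a:(np.array(a)/5+[380,165]-.4)
H=onplane(s,st,k([(165,95),(282,104),(168,27),(290,40)]),-.006);print(H.round(4))
for a,b in((0,1),):e=H[b]-H[a];print("bottom edge",np.linalg.norm(e),np.degrees(np.arctan2(e[1],e[0])))
e=H[2]-H[0];print("side",np.degrees(np.arctan2(e[0],e[1])))
# body silhouette edges
B=onplane(s,st,k([(185,108),(175,198),(254,110),(244,205)]));print(B.round(4))
c1=(B[0]+B[2])/2;c2=(B[1]+B[3])/2;e=c1-c2;print("body",np.degrees(np.arctan2(e[0],e[1])))
M=Ro.from_quat(st["tool_rot"]).as_matrix();print(M.round(3),st["force"])
E
python3 - <<'E'
import sys;sys.path.insert(0,'.')
from h import *
s=load("side18.npz");cv2.imwrite("pics/x18.png",cv2.resize(s["image"][165:225,400:460],(600,600),interpolation=3))
E
```

```text
[[-0.0351 -0.0216]
 [ 0.0236 -0.0161]
 [-0.0392  0.02  ]
 [ 0.0209  0.023 ]]
bottom edge 0.058933601692023746 5.435027372434239
side -5.674002885823648
[[-0.024  -0.0322]
 [-0.0209 -0.0917]
 [ 0.0107 -0.0267]
 [ 0.0154 -0.0889]]
body -3.6977958167789677
[[ 0.03  -0.074  0.997]
 [ 0.006  0.997  0.074]
 [-1.     0.003  0.03 ]] [3.49707049 0.35295462 6.86400958]
```

View pics/x18.png

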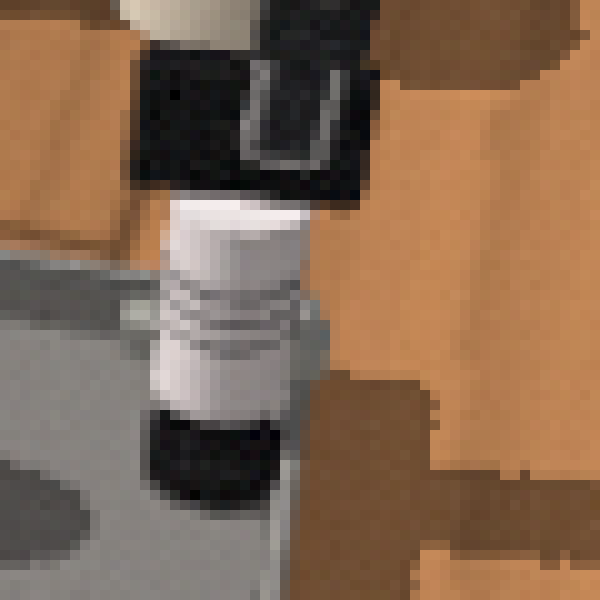

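About 5° is left, so I'll push a bit further.

{"op": "play_rows", "data": {
  "series": [
    [0,0,-0.004,0],
    [0,0,-0.008,0],
    [0.0005,0,-0.011,0],
    [0.0005,0,-0.011,0],
    [0.0005,0,-0.011,0]
  ]
}}

```text
t: 25.65
tcp_pos: [0.3754, -0.3237, 0.1153]
tool_rot: [-0.024, 0.694, 0.026, 0.719]
force: [4.5, 0.5, 1.0]
finger_gap: 0.122
```

```bash
python3 v.py 19 380 165 380 210 80
python3 - <<'E'
import sys;sys.path.insert(0,'.')
from h import *
s=load("side19.npz");cv2.imwrite("pics/x19.png",cv2.resize(s["image"][165:225,400:460],(600,600),interpolation=3))
E
```

```text
25.65 [ 0.37540676 -0.32367414  0.11528447] [4.52433916 0.46561672 0.97701437] [-0.96  0.54  1.88  0.05  0.71 -2.63]
```

View pics/x19.png

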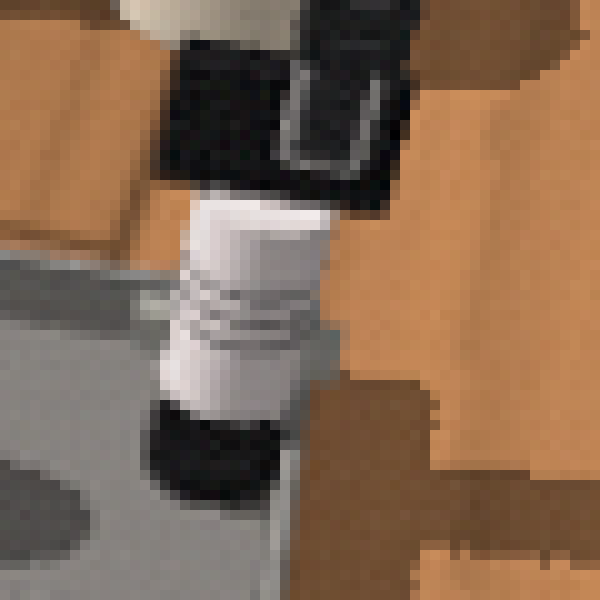

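```bash
cat > up.py <<'E'
import sys
from pl import *
from station import manip
st=manip.sense();s=load(sys.argv[1]);x0,y0=int(sys.argv[2]),int(sys.argv[3]);k=lambda a:(np.array(a)/10+[x0,y0]-.45)
def t(h1,h2,b):
    H=onplane(s,st,k([h1,h2]),-.006);e=H[1]-H[0];print("edge",H.round(4).tolist(),np.linalg.norm(e).round(4),np.degrees(np.arctan2(e[1],e[0])).round(2))
    B=onplane(s,st,k(b));c1=(B[0]+B[1])/2;c2=(B[2]+B[3])/2;e=c1-c2;print("body tilt",np.degrees(np.arctan2(-e[0],e[1])).round(2),"body mid",c2.round(4))
P=eval(sys.argv[4]);t(*P)
# image direction of vertical at body
M=Ro.from_quat(st["tool_rot"]).as_matrix();n=M[:,1];f=-np.cross(n,[0,0,1]);f/=np.linalg.norm(f)
for zz in(.02,.1,.13):print(zz,((proj(s,[*(st["tcp_pos"][:2]),zz])-[x0,y0]+.45)*10).round(0).tolist())
E
python3 up.py side19.npz 400 165 "((165,180),(388,213),[(190,205),(332,215),(160,390),(300,405)])"
```

```text
edge [[-0.0365, -0.0173], [0.02, -0.0168]] 0.0565 0.51
body tilt 1.28 body mid [-0.0099 -0.0884]
0.02 [[263.0, 423.0]]
0.1 [[312.0, 182.0]]
0.13 [[331.0, 86.0]]
```

It's upright within about 1°, with the foot against the wall. I'll lift slightly, move it off the wall into the tray's free half, lower it and check.

Run:
```python
from g import *
from station import manip
st=manip.sense();o=st["tcp_pos"]
d=np.array([.9968,.0794,0])*.034
r,az=rows(st,[[*(o+[0,0,.005]),94.6],[*(o+d+[0,0,.005]),94.6],[*(o+d+[0,0,.0]),94.6]]);print(az,r)
```

```text
94.11582919614024 [[-0.005, 0.0, 0.0002, -0.5], [-0.0038, 0.0003, 0.0341, -0.5], [0.0012, 0.0003, 0.034, -0.5]]
```

{"op": "play_rows", "data": {
  "series": [
    [-0.002,0,0.001,0],
    [-0.005,0,0.002,0],
    [-0.005,0,0.008,0],
    [-0.0048,0,0.014,0],
    [-0.0045,0,0.02,0],
    [-0.004,0,0.027,0],
    [-0.0038,0,0.034,0],
    [-0.0038,0,0.034,0],
    [-0.0038,0,0.034,0]
  ]
}}

```text
t: 26.65
tcp_pos: [0.4093, -0.321, 0.1201]
tool_rot: [-0.025, 0.695, 0.027, 0.718]
force: [-0.6, 0.8, -2.1]
finger_gap: 0.119
```

```bash
python3 v.py 20 380 165 380 210 80
python3 - <<'E'
import sys;sys.path.insert(0,'.')
from h import *
s=load("side20.npz");cv2.imwrite("pics/x20.png",cv2.resize(s["image"][165:225,385:445],(600,600),interpolation=3))
E
```

```text
26.65 [ 0.40929024 -0.32102843  0.12010923] [-0.58880224  0.81395988 -2.09045063] [-0.9   0.55  1.81  0.04  0.76 -2.57]
```

View pics/x20.png

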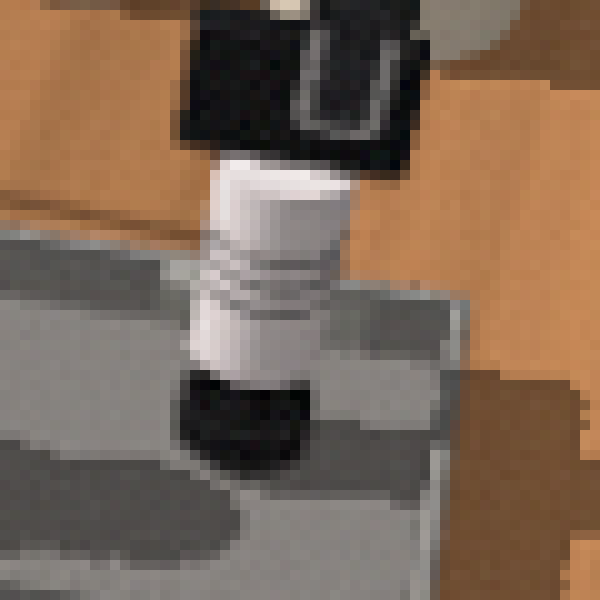

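It hangs free and still upright. I'll lower it until it touches.

{"op": "play_rows", "data": {
  "series": [
    [0.002,0,0,0],
    [0.004,0,0,0],
    [0.005,0,0,0],
    [0.006,0,0,0],
    [0.006,0,0,0]
  ]
}}

```text
t: 27.25
tcp_pos: [0.409, -0.321, 0.1144]
tool_rot: [-0.024, 0.695, 0.026, 0.718]
force: [-0.4, 0.6, 0.6]
finger_gap: 0.123
```

{"op": "play_rows", "data": {
  "series": [
    [0.001,0,0,0],
    [0.001,0,0,0]
  ]
}}

```text
t: 27.45
tcp_pos: [0.4091, -0.321, 0.1143]
tool_rot: [-0.025, 0.695, 0.026, 0.718]
force: [-1.5, 1.0, 6.5]
finger_gap: 0.124
```

{"op": "play_rows", "data": {
  "series": [
    [0,0,0,0],
    [0,0,0,0],
    [0,0,0,0],
    [0,0,0,0],
    [0,0,0,0]
  ],
  "claw": 45
}}

```text
t: 27.95
tcp_pos: [0.4091, -0.3211, 0.1142]
tool_rot: [-0.025, 0.695, 0.026, 0.718]
force: [0.3, -0.5, 0.0]
finger_gap: 0.453
```

```bash
python3 v.py 21 380 165 380 210 80
```

```text
27.95 [ 0.40914162 -0.32105043  0.11422624] [ 0.3169417  -0.46700013  0.00184476] [-0.9   0.56  1.82  0.04  0.75 -2.57]
```

View pics/v21.png

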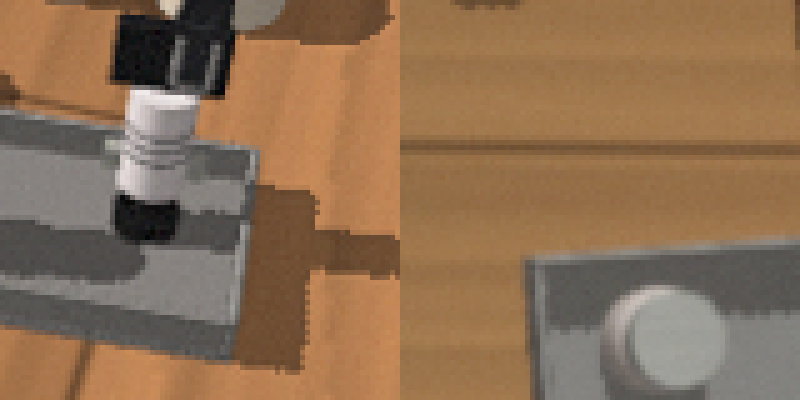

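It's released and standing. I'll withdraw straight up and then look again.

{"op": "play_rows", "data": {
  "series": [
    [-0.02,0,0,0],
    [-0.05,0,0.001,0],
    [-0.09,0,0.002,0],
    [-0.13,0,0.003,0],
    [-0.13,0.05,0.003,0],
    [-0.13,0.1,0.04,0],
    [-0.13,0.15,0.08,0],
    [-0.13,0.2,0.1,0],
    [-0.13,0.2,0.1,0]
  ]
}}

```text
t: 28.95
tcp_pos: [0.4907, -0.1117, 0.2479]
tool_rot: [-0.025, 0.695, 0.027, 0.719]
force: [0.4, -1.5, -0.1]
finger_gap: 0.449
```

```bash
python3 v.py 22 300 120 370 220 160
python3 - <<'E'
from h import *
s=load("side22.npz");t=load("top22.npz")
T=np.array([.4625,-.297,0]);a=np.radians(4.555);X=np.array([np.cos(a),np.sin(a),0]);Y=np.array([-np.sin(a),np.cos(a),0])
for n,q in(("s",s),("t",t)):
    C=cloud(q);L=np.stack([(C-T)@X,(C-T)@Y,C[...,2]],2)
    m=np.all((L>[-.095,-.07,.03])&(L<[.02,.07,.16]),axis=2);P=L[m];im=q["image"][m].max(1)
    h=P[(P[:,2]>.102)&(im<70)];print(n,len(h),"handle",h.mean(0).round(4) if len(h) else"",h.max(0).round(4) if len(h) else "")
    if len(h):
        k=h[h[:,2]>.128];print(len(k),cv2.minAreaRect(k[:,:2].astype(np.float32)) if len(k)>3 else "")
    b=P[(P[:,2]<.095)&(P[:,2]>.04)&(im>120)]
    if len(b)>10:
        for lo,hi in((.04,.055),(.075,.095)):
            k=b[(b[:,2]>lo)&(b[:,2]<hi)];print(" band",lo,len(k),k.mean(0).round(4))
im=np.vstack([cv2.resize(s["image"][120:240,300:460],(800,600))]);cv2.imwrite("pics/x22.png",im)
i=s["image"];cv2.imwrite("pics/f22.png",i)
E
```

```text
28.95 [ 0.4907178  -0.11171544  0.24791424] [ 0.36870346 -1.49890825 -0.13248596] [-0.46  0.33  1.73  0.02  1.05 -2.11]
s 297 handle [-0.045  -0.0133  0.1208] [-0.0161 -0.0076  0.1372]
97 ((-0.04441028833389282, -0.016641058027744293), (0.05569101870059967, 0.01631474681198597), 2.91153621673584)
 band 0.04 62 [-0.0416 -0.0051  0.0477]
 band 0.075 97 [-0.043  -0.0049  0.0869]
t 226 handle [-0.0428 -0.017   0.1293] [-0.0142 -0.012   0.1403]
159 ((-0.04343858361244202, -0.018341269344091415), (0.012810859829187393, 0.057173680514097214), 89.83024597167969)
 band 0.04 31 [-0.0282 -0.0148  0.0502]
 band 0.075 53 [-0.0416 -0.0099  0.0899]
```

View pics/f22.png

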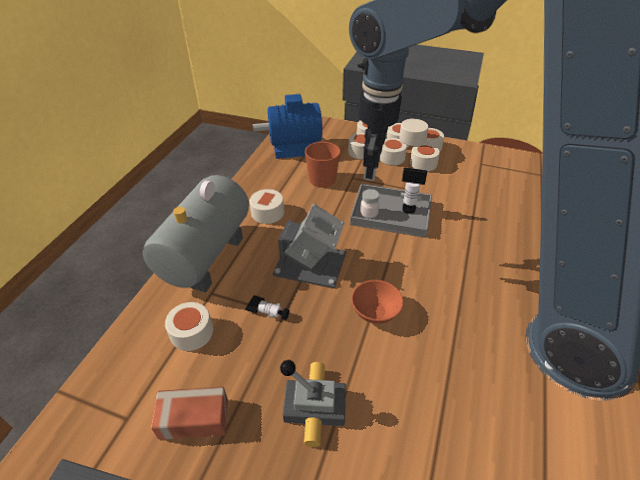

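View pics/v22.png

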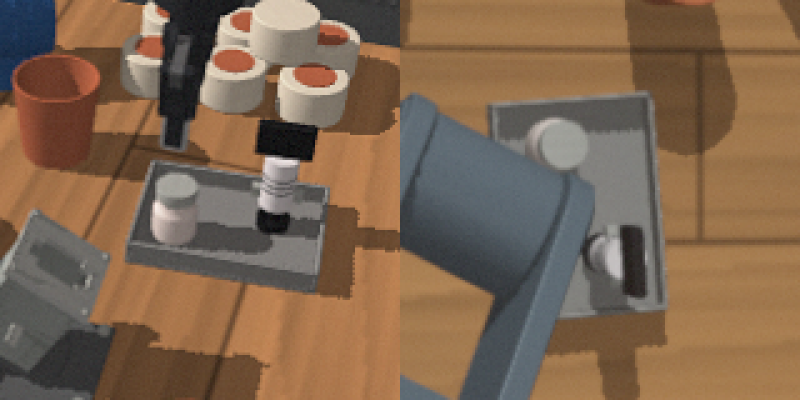

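The cartridge stands at about (410,190) in the tray, with nothing touching it. Its handle top is at about 0.137 m, which matches a foot on the floor, and it sits near tray (−0.043, −0.017). The lever ball at (288,368) is on the shut side, and the bowl, jar, pot, moulds and brick have not moved.

```bash
python3 -c "
from station import manip
print(manip.sign_off())"
```

```text
the job is handed in; nothing more can be done
None
```

The job is handed in at about 29 s of the 58 s allowed. As far as my checks show, every step was met; sign-off gives no verdict.

**What I did**
1. Pushed the valve lever over until it hit its stop (about 18 N), with the cartridge still latched.
2. Pressed the cartridge in until the latch tongue stood out, then eased back; it sprang out about 20 mm.
3. Turned it into line with the slot and drew it out along the bore.
4. Braced its foot against the tray wall to stand it upright, moved it off the wall into the free half, and let go.

**What my last checks showed**
- **Cartridge:** it stands on its foot at about tray (−0.043, −0.017). The handle top is at 0.137–0.140 m, which fits a foot on the tray floor.
- **Tilt:** I measured about 1° (0.5° and 1.3° by two methods) while it was still gripped. I did not measure it again after release, but the pictures and the handle height look upright.
- **Lever:** it rests on its shut side.
- **Other things:** the jar, bowl, pot, moulds and brick look unmoved in the pictures. I did not measure them.
- **Gripper:** it is clear of everything.

**What went wrong on the way**
- Two attempts to turn the handle by pushing one end only tipped the cartridge in its play, reaching about 31 N the second time. Gripping the handle with both fingers and spinning worked.
- Easing the grip did not let the cartridge swing upright by itself, so I used the tray wall.

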